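Set the ukulele cradle's sliding leg to its mark and clamp it

TASK

On the restringing cradle, push the blue sliding leg up the sloping rail until its white pointer stands on the red clip's index line, and while holding it there squeeze the black cam lever fully shut against the leg. Close the lever only with the leg at the mark, leave the red clip and the other things on the plank where they are, and finish while still holding, so that the neck can be laid in: fingers gripping the leg and the shut lever together, pointer on the line.

Things in the scene. Friction and masses are not known exactly. Their poses are not given: they have to be found in the camera images.
- leg_grip (a point): Centre of the blue sliding leg's waist, the place to grip, on the rail's centre line; 76 mm above the plank at the start. Axes (all points of the cradle share them): y up the rail (it rises 14 degrees towards +y), x level across it to the lever's side, z square to the rail's top. The waist spans x -13 to +13, z -16 to +16, y -34 to +14 mm. The board under the rail is 14 mm high.
- finger_rest (a point): Middle of the downhill face of the finger rest, a block beside the leg on the side away from the lever (from leg_grip: x -34 to -10, y +14 to +38, z -13 to +13 mm). This point: x -22, y +14, z 0. A finger standing beside the waist and pushed uphill bears on this face and takes the leg along.
- grip_pad: Ribbed black rubber pad 46 x 28 mm on the back of the leg's waist, where the finger opposite the lever grips; its face is 13 mm from the rail's centre line on the -x side and gives 1 mm. It spans y -33 to +13 mm of leg_grip; origin and axes as leg_grip.
- sleeve: The blue sliding leg (waist, finger rest, neck rest, pointer); origin and axes as leg_grip. It weighs about 0.35 to 0.6 kg and slides almost freely: with the lever open it runs down to its low stop as soon as it is let go.
- neck_rest (a point): Middle of the cork-lined wooden neck rest standing on the leg, 90 mm uphill of leg_grip and 30 mm above the rail's centre line. It is 12 mm thick along the rail, 70 mm wide across it, its top 40 mm above the centre line: keep the gripper's body clear of it.
- leg_pointer (a point): Tip of the leg's white pointer tongue, over the rail, 116 mm uphill of leg_grip and 17.5 mm above the rail's centre line. The leg is at the mark when this point meets mark_line.
- mark_line (a point): White index line on top of the red clip (8 mm along the rail) that grips the rail as the length mark; 17.5 mm above the rail's centre line. The clip is stiff on the rail and must stay where it is.
- leg (a joint): Position of the sliding leg along the rail in m: 0 at the low stop (start), grows uphill, at most 0.17. The pointer is on the line when it equals clip.
- clip (a joint): Position of the red clip along the rail in m, on the same scale as leg; 0.07 to 0.15, unchanged during the job.
- cam (a joint): Angle of the cam lever in rad: 0 fully shut (flat along the side of the waist), larger when open, 0.55 to 0.75 at the start. Between about 0.4 and open it stays where it is left (0.08 N m of friction, about 3 N at its middle); below 0.4 its cam bites on the rail, so it takes up to 0.35 N m (11 N at its middle), clamps the leg and swings back if let go half way; fully shut it is past centre and stays.
- lever_hinge (a point): Hinge of the cam lever, axis along z; x +16, y +22 mm from leg_grip, between two aluminium cheeks (x 7.5 to 23.5, y 15 to 31). The lever runs from here towards the low end of the rail, its free end swung out to +x when open.
- lever_arm: Arm of the cam lever, black with a red thumb pad at the end; origin on the hinge, arm along its own -y, 58 mm long, 7 mm thick, 14 to 20 mm high, level with the rail. At 0.75 rad a 22 mm wide finger level with leg_grip meets it at x = +52 mm: leg's back to lever is then 65 mm, and 33 mm when shut (outer face at x = +20).
- lever_tip (a point): Outer face of the red thumb pad at the free end of the cam lever, 54 mm from the hinge.
- pin_tin: Bystander: round brass tin, 65 mm across, 24 mm high; origin under its centre.
- harp_tray: Bystander: grey plastic tray 84 x 130 x 18 mm with two harmonicas in it; origin under its centre.
- harp_a: Bystander: chrome harmonica 27 x 102 x 21 mm lying in the tray; origin under its centre.
- harp_b: Bystander: the other chrome harmonica, same size, in the same tray; origin under its centre.
- shaker: Bystander: pink silicone finger shaker, egg 40 mm across and 43 mm high with a finger tab; origin under its centre.
- tuner: Bystander: black clip-on tuner, about 45 x 48 x 16 mm; origin under its screen.
- winder: Bystander: blue peg winder, 85 mm long, 38 mm high; origin under its centre.
- polish: Bystander: small polish bottle, 42 mm across, 105 mm high; origin under its centre.

How it is judged:
By the outcome, as a careful person would: the job done as asked, in the order asked, and still so for the second after the job is handed in, while the arm keeps its last pose, push and grip.
It also fails if it takes over 40 s, if anything falls off the work surface, if the arm or the gripper's body presses on something with over 40 N, if the wrist force passes 120 N, or if a joint passes its speed limit or range.

ROBOT

A 6-joint arm with a two-finger parallel gripper is mounted at the origin on the work surface. World frame = base frame: x ahead of the robot, y to its left, z up, the work surface at z = 0. Lengths are in mm, angles in rad, forces in N, time in s.
With the tool pointing down it reaches from about 350 to 775 mm from the base axis. Payload 7.3 kg.
Tool frame: the origin (TCP) lies on the centre line of the jaws, within the pads' length; the fingertips stand 22 mm ahead of it and the grasp point (between the pads) lies 3 mm ahead of it; z points along the fingers, y is the direction in which the jaws open and shut (so a half turn about z gives the same grasp; the last joint's range is limited). The gripper opens to 92 mm and grips with 3 to 60 N. Pads are 19 mm wide; open, the fingers measure 130 mm over their backs; the gripper's body (75 mm by 190 mm) begins 47 mm behind the grasp point.
Start: joints at [1.12, 0.342, 1.524, -0, 1.275, -0.146], TCP at [157.539, 500.827, 216.241] pointing down, gripper open.
Joint ranges: [-2.53, 2.53], [-0.77, 2.02], [0.04, 2.7], [-1, 4.14], [0.28, 2.66], [-3.11, 3.11]. Speed limits (rad/s): [2.57, 2.57, 3.14, 3.14, 3.14, 3.14].

INTERFACE

Orientations are given as [roll, pitch, yaw] about the fixed x, y, z axes, in that order (R = Rz(yaw) Ry(pitch) Rx(roll)).
In Python, from plant import bot gives the robot as it stands.
- The arm moves only by the tool play_rows, never from a script. Its argument "moves" is one flat list of numbers, 5 for each row, row after row: the closure in counts, from 0 (fully open) to 255 (shut), then the shift along the tool's x, y, z in mm, then the turn about the tool's z in degrees. A call has 1 to 8 rows; each row is the pose to reach, as a shift and turn from the pose commanded when the call began, along the tool's axes at that moment; what a row does not reach only later rows make up. A row lasts 1/12 s, in which the tool goes at most 41.7 mm and 7.16 degrees, less where a joint would pass 70% of its speed; a pose out of reach is approached as far as the arm can. A call with a gripper value outside its range is refused whole. The fingers move at their own pace and stop on an object; the grip force is fixed at half the most. Time passes only in rows, so rows that repeat a pose let the fingers close. It gives the time, the measured TCP pose, the force and the opening at its end, in the units of the state.
- bot.get_obs(): the state, without advancing time (a new reading comes with each control period).
- bot.capture(name): name is "side" or "top"; returns a dict with "color" (480x640x3 uint8, red, green, blue), "fx", "fy", "cx", "cy" (pixels), "world_to_cam" (4x4, takes a point from world to camera coordinates). Camera axes: x right, y down, z forward; pixel columns grow to the right and rows downward; lengths in mm; the calibration is good to about 2 mm. A picture is of the moment at which its call begins. There is no depth.
- bot.close_job(): hands the job in, once; it reports no verdict.
The state is a dict: "time": time; "joint_positions": joint angles; "dq": joint speeds; "tau": joint torques, N m; "tool_pos": TCP position; "tcp_rot": TCP orientation; "contact_force": force on the tool from outside, world axes, zero at the start; "moment": the same for the moment, N m; "grip_width": finger opening in mm.
Only numpy, scipy, OpenCV 4.12 (cv2) and the standard library are available. Lean on these libraries where they do the work, as an engineer would, in place of code of your own. Each camera call takes 0.05 s, during which the arm holds its last target.

## Working session

There is one attempt and no reset: what is moved stays moved. The work goes in short steps, Python scripts to look and compute and a tool call to move; the robot and the scene stay as the last step left them, time stands still between calls to the robot, and variables do not carry over. Pictures are saved under pics/ and viewed, and the job is handed in when it is done.

Besides the shell and the picture viewer there is one more tool, called after "Call:" in YAML: its name, and indented under it one key for each argument. play_rows: Moves the arm, as the interface text tells. Its arguments: {"type":"object","properties":{"moves":{"type":"array","items":{"type":"number"}}},"required":["moves"]}

```bash
mkdir -p pics; python3 - <<'E'
from plant import bot
import cv2
o=bot.get_obs();print(o)
for n in("side","top"):
    c=bot.capture(n);cv2.imwrite(f"pics/{n}0.png",c["color"][:,:,::-1]);print(n,c["fx"],c["cx"],c["cy"],c["world_to_cam"])
E
```

```text
{'time': 0.0, 'joint_positions': array([ 1.11998586e+00,  3.42703544e-01,  1.52503046e+00, -9.43480439e-06,
        1.27540117e+00, -1.46006116e-01]), 'dq': array([ 2.37345018e-03, -1.02581361e-03,  7.30806984e-05,  4.22953722e-04,
        4.04158528e-04,  1.17091316e-03]), 'tau': array([-9.20278508e-04, -4.31234336e+01, -2.44217670e+01,  7.18332105e-02,
        5.58728934e-02, -1.21978260e-04]), 'tool_pos': array([157.35074889, 500.4130305 , 215.55024285]), 'tcp_rot': array([-3.14006523e+00, -2.15492354e-04,  2.83679089e+00]), 'contact_force': array([ 0.00540633, -0.82479776, -0.35640894]), 'moment': array([ 0.00042232,  0.01027753, -0.03397845]), 'grip_width': 91.61867187308114}
side 495.2074326881 318.7560041215745 246.99532608077774 [[ 9.85294099e-01 -1.70249762e-01  1.45105792e-02 -5.44736427e+02]
 [-1.19439692e-01 -7.46982188e-01 -6.54027347e-01  1.09105993e+02]
 [ 1.22187144e-01  6.42676146e-01 -7.56331721e-01  1.04581714e+03]
 [ 0.00000000e+00  0.00000000e+00  0.00000000e+00  1.00000000e+00]]
top 523.8710209686723 312.56853064576256 236.6365599030867 [[ 9.63616720e-02 -9.95333653e-01  5.03466699e-03 -3.55736110e+01]
 [-9.69391439e-01 -9.49953003e-02 -2.26398169e-01  5.53463809e+02]
 [ 2.25819986e-01  1.69355430e-02 -9.74021828e-01  1.11012302e+03]
 [ 0.00000000e+00  0.00000000e+00  0.00000000e+00  1.00000000e+00]]
```

View pics/side0.png

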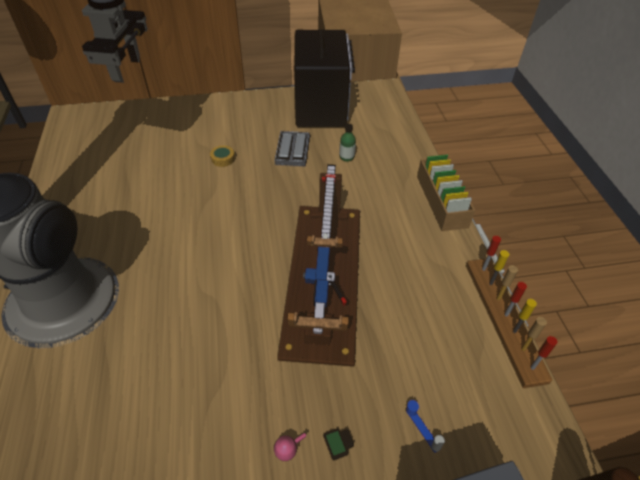

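View pics/top0.png

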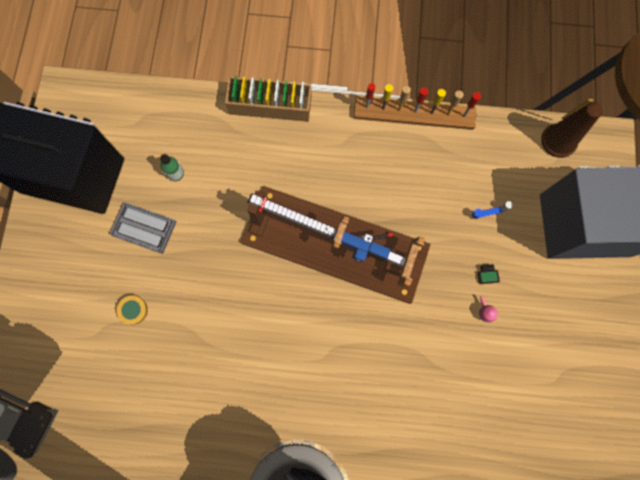

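```bash
python3 - <<'E'
import cv2
a=cv2.imread("pics/side0.png")[155:365,270:370];b=cv2.imread("pics/top0.png")[180:305,235:435]
cv2.imwrite("pics/side0z.png",cv2.resize(cv2.rotate(a,cv2.ROTATE_90_CLOCKWISE),None,fx=3.8,fy=3.8,interpolation=cv2.INTER_CUBIC))
cv2.imwrite("pics/top0z.png",cv2.resize(b,None,fx=4,fy=4,interpolation=cv2.INTER_CUBIC))
E
```

```text
(no output)
```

View pics/side0z.png

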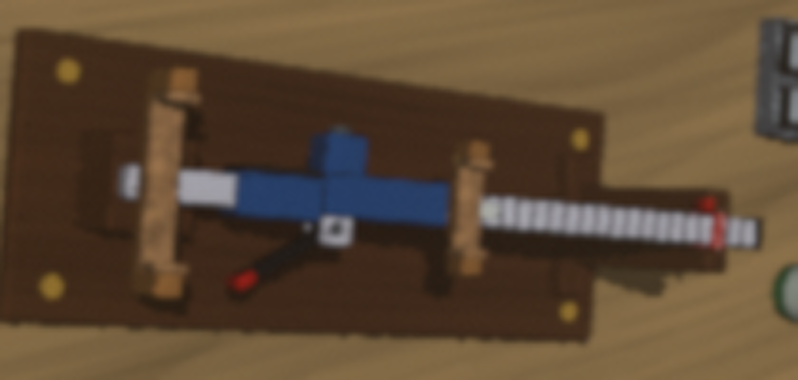

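View pics/top0z.png

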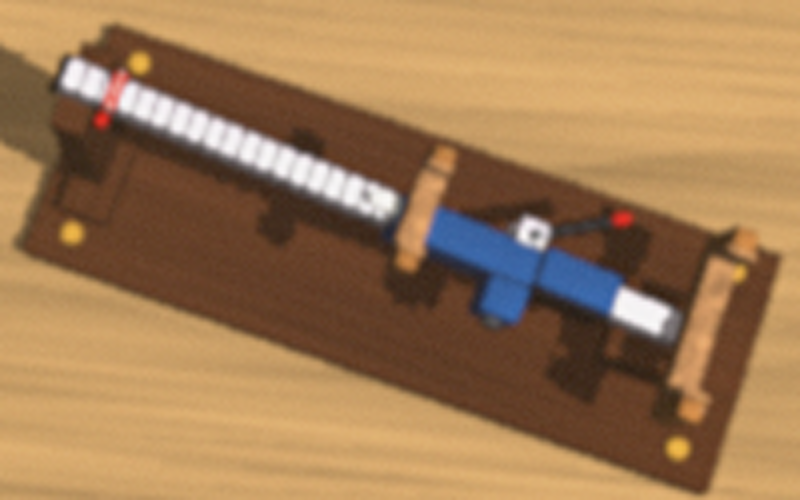

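```bash
cat > h.py <<'E'
import numpy as np,cv2
def load(n):
    from plant import bot
    return bot.capture(n)
def P(c):
    K=np.array([[c["fx"],0,c["cx"]],[0,c["fy"],c["cy"]],[0,0,1]]);return K@np.array(c["world_to_cam"])[:3]
def tri(cs,ct,ps,pt):
    X=cv2.triangulatePoints(P(cs),P(ct),np.array(ps,float).reshape(2,1),np.array(pt,float).reshape(2,1)).ravel();X=X[:3]/X[3]
    return X,proj(cs,X)-ps,proj(ct,X)-pt
def proj(c,X):
    v=P(c)@np.append(X,1);return v[:2]/v[2]
def ray(c,p,z):
    M=P(c);A=M[:,:3];C=-np.linalg.solve(A,M[:,3]);d=np.linalg.solve(A,[p[0],p[1],1]);return C+d*(z-C[2])/d[2]
def comps(img,kind,roi):
    x0,y0,x1,y1=roi;i=img[y0:y1,x0:x1].astype(int);r,g,b=i[...,0],i[...,1],i[...,2]
    m={"red":(r>110)&(r-g>70)&(r-b>60),"blue":(b>r+30)&(b>g+20),"white":(r>150)&(abs(r-b)<25)&(g>150),"gold":(r>120)&(g>90)&(r-b>70)&(r-g<70)}[kind].astype(np.uint8)
    n,l,s,c=cv2.connectedComponentsWithStats(m)
    return [(s[k][4],c[k]+[x0,y0],s[k][:4]+[x0,y0,0,0]) for k in range(1,n) if s[k][4]>3]
E
python3 - <<'E'
from h import *
for n,roi in(("side",(270,155,370,365)),("top",(235,180,435,305))):
    c=load(n)
    for k in("red","blue","white"):
        for a in comps(c["color"],k,roi):print(n,k,a[0],a[1].round(1),a[2])
cs,ct=load("side"),load("top")
def S(x,y):return [270+(y+.5)/3.8-.5,155+209.5-(x+.5)/3.8]
def T(x,y):return [235+(x+.5)/4-.5,180+(y+.5)/4-.5]
for nm,s,t in(("clip",(717,229),(117,90)),("hinge",(336,230),(533,233)),("tip",(243,281),(623,219)),("rest top ctr",(341,153),(505,297)),
 ("lowend blue",(238,195),(614,291)),("gold1",(68,70),(678,449)),("gold2",(52,287),(740,272)),("gold3",(580,140),(72,233)),("gold4",(568,312),(139,63)),("pointer",(487,212),(392,200))):
    X,a,b=tri(cs,ct,S(*s),T(*t));print(nm,X.round(1),a.round(2),b.round(2))
E
```

```text
side red 7 [330.9 175.6] [329 175   5   2]
side red 5 [323.2 177.6] [322 177   3   2]
side red 12 [343.2 299.8] [342 298   4   5]
side blue 722 [319.8 274.8] [305 247  24  56]
side white 6 [331.  167.5] [330 167   3   2]
side white 7 [329.7 182.4] [328 182   4   2]
side white 5 [329.8 186.2] [328 186   4   2]
side white 4 [328.5 194. ] [327 194   4   1]
side white 6 [328.2 197.7] [327 197   4   2]
side white 5 [327.8 201.6] [327 201   3   2]
side white 7 [327.3 205.6] [326 205   4   2]
side white 7 [327.3 209.6] [326 209   4   2]
side white 8 [326.6 213.6] [325 213   5   2]
side white 5 [326.2 217.8] [325 217   4   2]
side white 7 [326.4 222.3] [324 222   5   2]
side white 9 [326.2 226.4] [324 226   5   2]
side white 10 [325.  230.5] [323 230   5   2]
side white 16 [325.  235.5] [323 234   5   4]
side white 76 [318.9 310.1] [316 304   7  13]
top red 51 [262.2 204.5] [258 198   9  14]
top red 19 [390.2 234.3] [388 233   6   4]
top blue 640 [364.6 246.7] [342 232  49  29]
top white 82 [255.8 199.5] [250 195  12  10]
top white 557 [298.9 217.5] [265 201  69  34]
top white 45 [367.6 237.7] [364 234   8   8]
top white 107 [394.9 257.5] [388 252  15  12]
clip [597.2 125.4 153.2] [ 0.11 -0.04] [-0.01  0.11]
hinge [ 556.3 -102.5   94.9] [-0.14  0.05] [ 0.   -0.12]
tip [ 573.4 -153.    78.5] [-0.32  0.11] [ 0.01 -0.27]
rest top ctr [518.9 -90.3  91.9] [ 0.43 -0.14] [0.   0.37]
lowend blue [ 530.6 -150.4   81. ] [ 0.32 -0.11] [-0.    0.26]
gold1 [ 457.1 -200.8   17.9] [-0.22  0.07] [-0.01 -0.17]
gold2 [ 563.2 -230.    21.9] [-0.55  0.18] [ 0.01 -0.43]
gold3 [549.1 157.8  16.9] [-0.22  0.08] [ 0.   -0.22]
gold4 [655.9 130.9  16. ] [-0.15  0.05] [ 0.01 -0.15]
pointer [560.1 -23.8 124.8] [-0.28  0.1 ] [ 0.01 -0.25]
```

```bash
cat >> h.py <<'E'
phi=np.arctan2(92.35,359.8);t=np.radians(14)
H=np.array([np.sin(phi),np.cos(phi),0]);EX=np.array([np.cos(phi),-np.sin(phi),0])
EY=H*np.cos(t)+[0,0,np.sin(t)];EZ=-H*np.sin(t)+[0,0,np.cos(t)]
G0=np.array([537.,-116,76])
def W(p,G=G0,s=0):return G+EX*p[0]+EY*(p[1]+s)+EZ*p[2]
def zoom(c,roi,pts,f,name,rot=False):
    x0,y0,x1,y1=roi;im=np.ascontiguousarray(cv2.resize(c["color"][y0:y1,x0:x1,::-1],None,fx=f,fy=f,interpolation=cv2.INTER_CUBIC))
    for X in pts:
        p=(proj(c,X)-[x0,y0]+.5)*f-.5;cv2.circle(im,tuple(int(v) for v in p.round()),2,(0,255,0),-1)
    if rot:im=cv2.rotate(im,cv2.ROTATE_90_CLOCKWISE)
    cv2.imwrite(name,im)
E
python3 - <<'E'
from h import *
cs,ct=load("side"),load("top")
pts=[W(p) for p in((-13,-34,16),(13,-34,16),(-34,14,13),(-34,38,13),(-10,14,13),(0,116,17.5),(-35,90,40),(35,90,40),(16,22,12),(0,260,17.5))]
zoom(cs,(270,155,370,365),pts,3.8,"pics/s1.png",True);zoom(ct,(235,180,435,305),pts,4,"pics/t1.png")
E
```

```text
(no output)
```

View pics/s1.png

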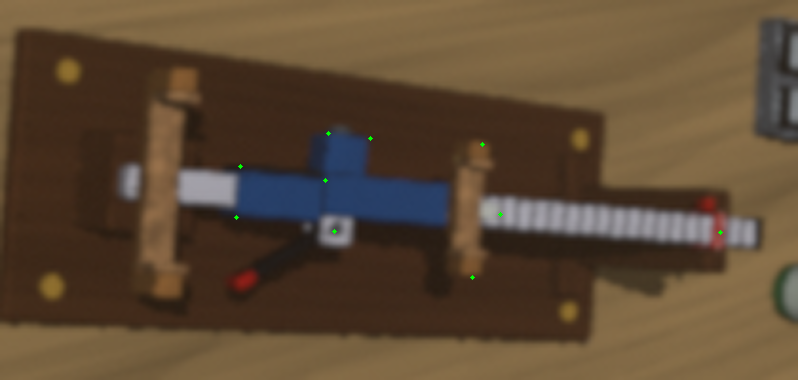

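View pics/t1.png

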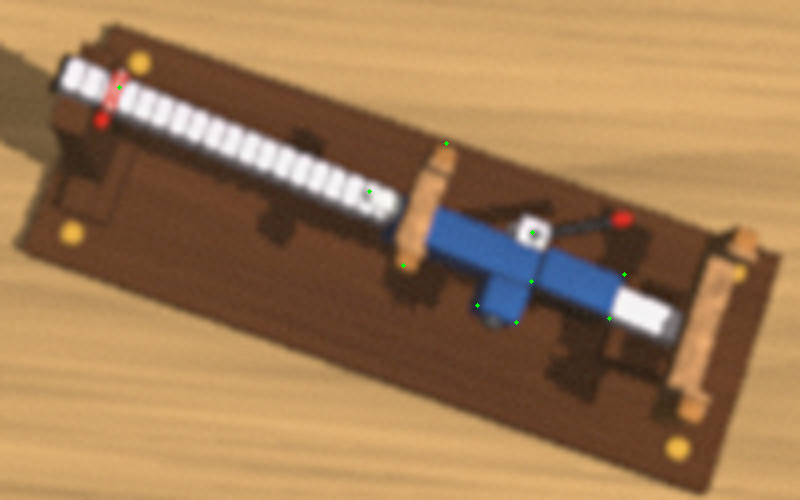

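```bash
cat >> h.py <<'E'
def shift(pos,rot,tgt,yaw_deg):
    y=rot[2];R=np.array([[np.cos(y),np.sin(y),0],[np.sin(y),-np.cos(y),0],[0,0,-1]])
    return R.T@(np.array(tgt)-pos), -((yaw_deg-np.degrees(y)+180)%360-180)
YAW=90-np.degrees(phi)
def cr(p,G=G0):  # world -> cradle coords
    d=np.array(p)-G;return np.array([d@EX,d@EY,d@EZ])
E
python3 - <<'E'
from h import *
tgt=G0+EX*22-H*4;tgt[2]=170
print(tgt,YAW,shift(np.array([157.54,500.83,216.24]),[0,0,2.8368],tgt,YAW))
E
```

```text
[ 557.31482385 -125.34387136  170.        ] 75.60462213891397 (array([-569.2607745, -477.3424322,   46.24     ]), np.float64(86.93204518379797))
```

Call:
play_rows:
  moves: [0,-30,-25,2,4.6,0,-60,-50,4,9.2,0,-90,-75,6,13.8,0,-120,-100,8,18.4,0,-150,-125,10,23,0,-180,-150,12,27.6,0,-210,-175,14,32.2,0,-240,-200,16,36.8]

```text
time: 1.07
tool_pos: [327.1, 236.4, 200.4]
tcp_rot: [3.141, 0.0, 2.191]
contact_force: [-0.1, -0.0, 0.8]
grip_width: 92.1
```

```bash
cat > st.py <<'E'
import sys
from h import *
from plant import bot
o=bot.get_obs();x,y,z=map(float,sys.argv[1:4])
tgt=G0+EX*x+H*y;tgt[2]=z
print(o["time"],o["tool_pos"].round(1),o["tcp_rot"].round(4),o["grip_width"].round(1),o["contact_force"].round(1));print(tgt.round(1),shift(o["tool_pos"],o["tcp_rot"],tgt,YAW))
E
python3 st.py 22 -4 170
```

```text
Traceback (most recent call last):
  File "st.py", line 6, in <module>
    print(o["time"],o["tool_pos"].round(1),o["tcp_rot"].round(4),o["grip_width"].round(1),o["contact_force"].round(1));print(tgt.round(1),shift(o["tool_pos"],o["tcp_rot"],tgt,YAW))
                                                                 ^^^^^^^^^^^^^^^^^^^^^
AttributeError: 'float' object has no attribute 'round'
```

```bash
sed -i 's/o\["grip_width"\].round(1)/round(o["grip_width"],1)/' st.py;python3 st.py 22 -4 170
```

```text
1.0667 [327.1 236.4 200.4] [3.1407e+00 1.0000e-04 2.1909e+00] 92.1 [-0.1 -0.   0.8]
[ 557.3 -125.3  170. ] (array([-428.19153467,  -22.81839031,   30.39412677]), np.float64(49.92482810720611))
```

Call:
play_rows:
  moves: [0,-39,-2,3,4.5,0,-78,-4,6,9,0,-117,-6,9,13.5,0,-156,-8,12,18,0,-195,-10,15,22.5,0,-234,-12,18,27,0,-273,-14,21,31.5,0,-312,-16,24,36]

```text
time: 1.73
tool_pos: [496.4, -26.6, 176.2]
tcp_rot: [3.141, -0.0, 1.562]
contact_force: [-0.3, 0.7, 0.4]
grip_width: 91.9
```

```bash
python3 st.py 22 -4 170
```

```text
1.7333 [496.4 -26.6 176.2] [ 3.1412e+00 -1.0000e-04  1.5619e+00] 91.9 [-0.3  0.7  0.4]
[ 557.3 -125.3  170. ] (array([-98.23721056,  61.74774657,   6.16639227]), np.float64(13.88503747087816))
```

Call:
play_rows:
  moves: [0,-33,21,2,4.6,0,-66,41,4,9.2,0,-98.2,61.7,6,13.9,0,-98.2,61.7,6,13.9,0,-98.2,61.7,6,13.9]

```text
time: 2.15
tool_pos: [557.1, -124.6, 169.3]
tcp_rot: [-3.14, -0.0, 1.321]
contact_force: [-0.2, 0.9, -0.0]
grip_width: 91.8
```

```bash
python3 st.py 22 -4 79; python3 - <<'E'
from h import *
cs,ct=load("side"),load("top")
zoom(cs,(230,155,400,355),[],4,"pics/s2.png",True);zoom(ct,(235,150,435,300),[],4,"pics/t2.png")
E
```

```text
2.15 [ 557.1 -124.6  169.3] [-3.1405e+00 -3.0000e-04  1.3212e+00] 91.8 [-0.2  0.9 -0. ]
[ 557.3 -125.3   79. ] (array([-0.66518331,  0.36528025, 90.28665086]), np.float64(0.09729485862945353))
```

View pics/s2.png

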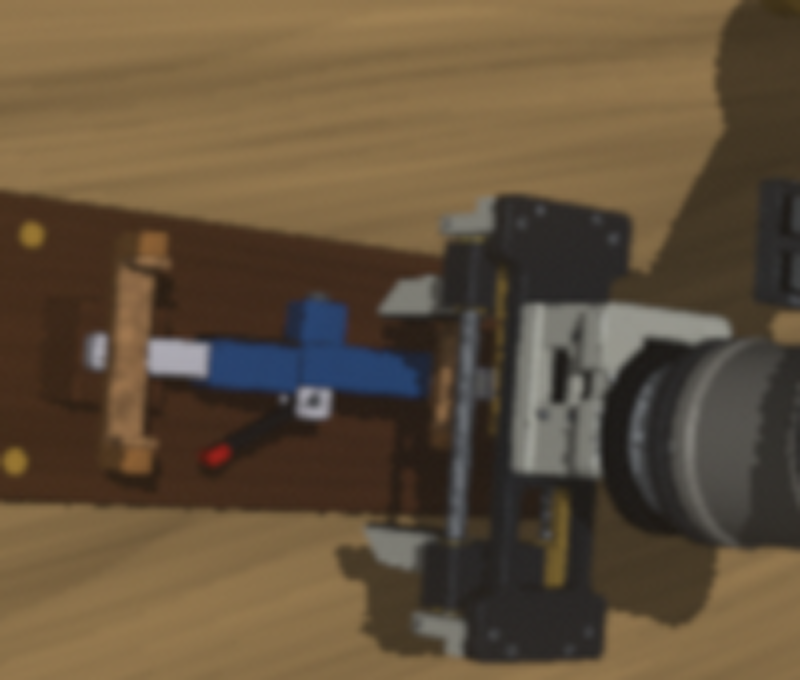

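View pics/t2.png

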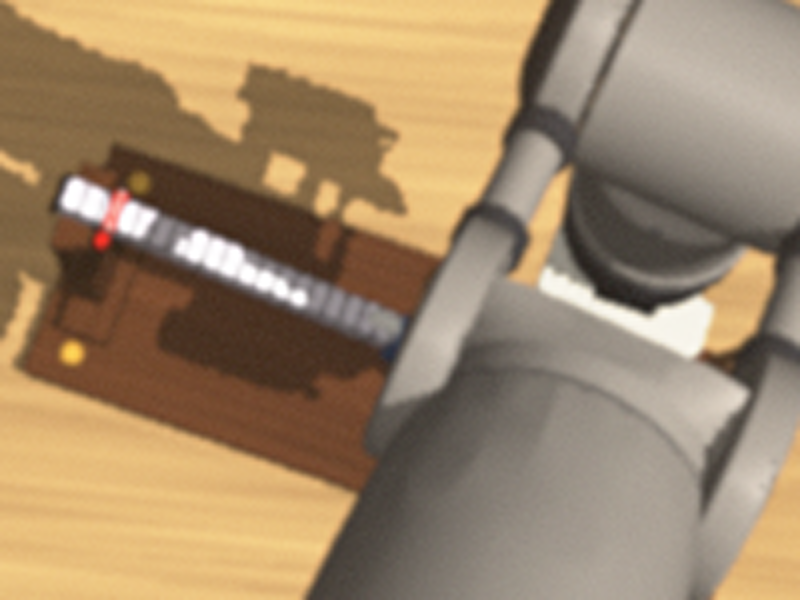

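Call:
play_rows:
  moves: [0,-1,0.4,18,0.1,0,-1,0.4,36,0.1,0,-1,0.4,54,0.1,0,-1,0.4,72,0.1,0,-1,0.4,90,0.1,33,-1,0.4,90,0.1,33,-1,0.4,90,0.1]

```text
time: 2.83
tool_pos: [556.4, -122.7, 80.3]
tcp_rot: [-3.14, -0.0, 1.324]
contact_force: [0.5, 0.7, 0.7]
grip_width: 82.9
```

```bash
python3 st.py 22 -4 79; python3 - <<'E'
from h import *
cs=load("side")
zoom(cs,(230,155,400,355),[],4,"pics/s3.png",True)
E
```

```text
2.8333 [ 556.4 -122.7   80.3] [-3.1400e+00 -4.0000e-04  1.3238e+00] 82.9 [0.5 0.7 0.7]
[ 557.3 -125.3   79. ] (array([-2.32267574,  1.55890888,  1.28637351]), np.float64(0.24257589321285877))
```

View pics/s3.png

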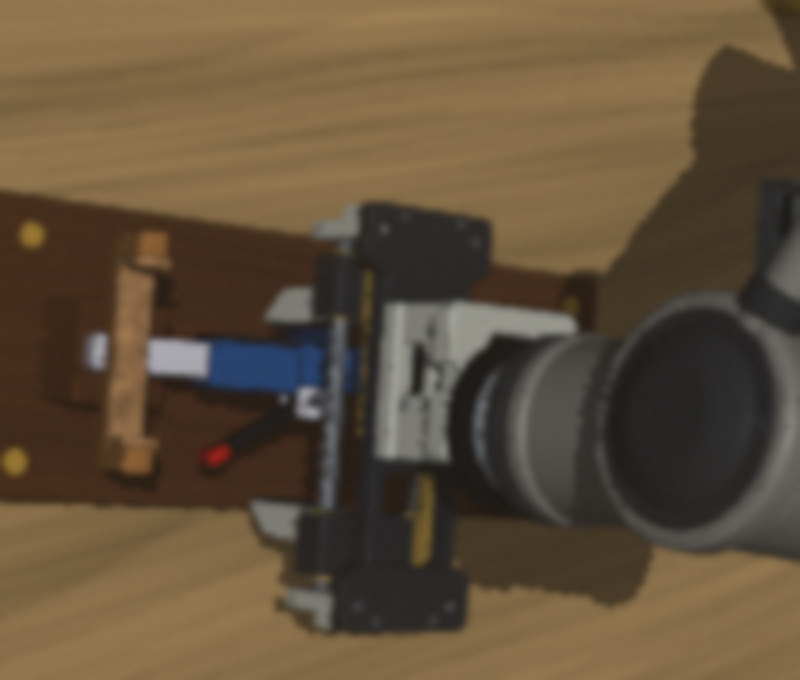

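Call:
play_rows:
  moves: [33,8,4,-2,0.2,33,24,4,-6,0.2,33,44,4,-11,0.2,33,64,4,-16,0.2,33,82,4,-20.5,0.2,33,98,4,-24.5,0.2,33,110,4,-27.5,0.2,33,118,4,-29.5,0.2]

```text
time: 3.55
tool_pos: [590.2, -9.1, 111.1]
tcp_rot: [3.141, 0.0, 1.32]
contact_force: [-4.5, -1.1, 0.6]
grip_width: 80.1
```

Call:
play_rows:
  moves: [33,0,0,0,0,33,0,0,0,0]

```text
time: 3.72
tool_pos: [589.8, -10.6, 110.2]
tcp_rot: [-3.141, 0.0, 1.319]
contact_force: [-4.3, -1.1, 2.6]
grip_width: 79.8
```

```bash
python3 st.py 22 -4 79; python3 - <<'E'
from h import *
cs,ct=load("side"),load("top")
zoom(cs,(230,155,400,355),[],4,"pics/s4.png",True);zoom(ct,(235,150,435,300),[],4,"pics/t4.png")
E
```

```text
3.7167 [589.8 -10.6 110.2] [-3.1414e+00  3.0000e-04  1.3192e+00] 79.8 [-4.3 -1.1  2.6]
[ 557.3 -125.3   79. ] (array([-119.20012791,   -2.88071214,   31.21763422]), np.float64(-0.019218859962620627))
```

View pics/s4.png

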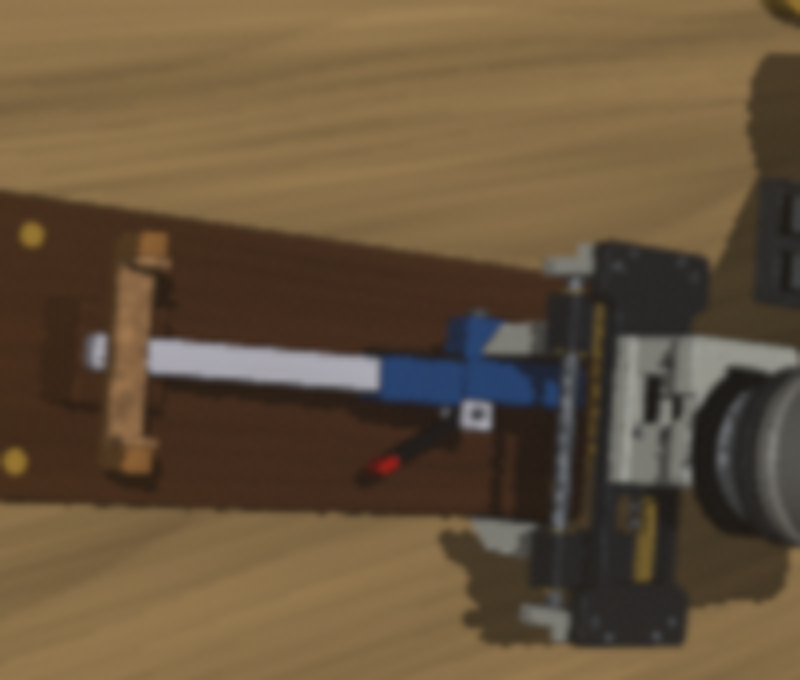

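View pics/t4.png

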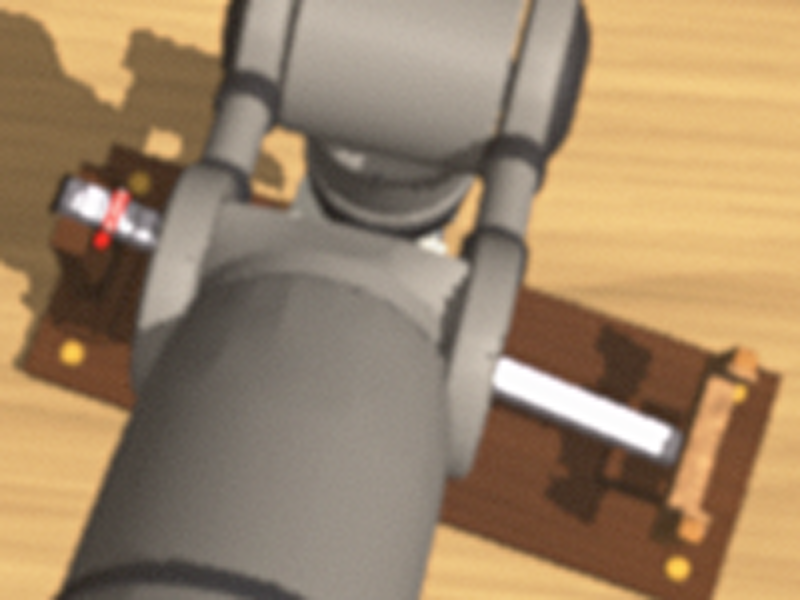

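```bash
python3 - <<'E'
from h import *
cs=load("side")
pr=lambda X:((lambda p:(4*(200-(p[1]-155))-2, 4*(p[0]-230)+2))(proj(cs,X)))
for s in(0,90,100,105,110,115,120,125):print(s,np.round([pr(W((0,-34,16),s=s)),pr(W((-22,14,13),s=s)),pr(W((-34,38,13),s=s)),pr(W((16,22,12),s=s))],0).tolist())
tcp=np.array([589.8,-10.6,110.2])
for xx in(-40,40):
  for h in(-11,11):
    for z in (-22,0): print(xx,h,z,np.round(pr(tcp+EX*xx+H*h+[0,0,z])))
E
```

```text
0 [[211.0, 362.0], [304.0, 325.0], [350.0, 306.0], [312.0, 403.0]]
90 [[380.0, 376.0], [465.0, 341.0], [507.0, 322.0], [473.0, 416.0]]
100 [[398.0, 378.0], [482.0, 342.0], [524.0, 323.0], [490.0, 417.0]]
105 [[407.0, 379.0], [491.0, 343.0], [533.0, 324.0], [498.0, 418.0]]
110 [[416.0, 379.0], [499.0, 344.0], [541.0, 325.0], [507.0, 418.0]]
115 [[425.0, 380.0], [508.0, 345.0], [549.0, 326.0], [515.0, 419.0]]
120 [[434.0, 381.0], [516.0, 346.0], [557.0, 327.0], [523.0, 420.0]]
125 [[442.0, 382.0], [524.0, 346.0], [565.0, 328.0], [532.0, 420.0]]
-40 -11 -22 [441. 355.]
-40 -11 0 [469. 355.]
-40 11 -22 [472. 358.]
-40 11 0 [500. 359.]
40 -11 -22 [430. 507.]
40 -11 0 [458. 510.]
40 11 -22 [461. 508.]
40 11 0 [489. 511.]
```

```bash
python3 - <<'E'
from h import *
cs=load("side")
pr=lambda X:((lambda p:(4*(200-(p[1]-155))-2, 4*(p[0]-230)+2))(proj(cs,X)))
for tcp,w in(((557.1,-124.6,169.3),46),((556.4,-122.7,80.3),41.4),((589.8,-10.6,110.2),40)):
  print(tcp)
  for xx in(-w-15,-w,w,w+15):
    print(xx,[np.round(pr(np.array(tcp)+EX*xx+H*h+[0,0,z])).tolist() for h in(-11,11) for z in (-22,30)])
import cv2
c=np.array(cs["world_to_cam"]);print(-c[:3,:3].T@c[:3,3])
E
python3 st.py 0 0 0
```

```text
(557.1, -124.6, 169.3)
-61 [[337.0, 283.0], [409.0, 282.0], [373.0, 288.0], [446.0, 287.0]]
-46 [[334.0, 316.0], [407.0, 315.0], [371.0, 320.0], [444.0, 320.0]]
46 [[320.0, 514.0], [392.0, 523.0], [357.0, 516.0], [430.0, 524.0]]
61 [[317.0, 547.0], [390.0, 557.0], [355.0, 548.0], [427.0, 558.0]]
(556.4, -122.7, 80.3)
-56.4 [[228.0, 293.0], [291.0, 292.0], [264.0, 297.0], [327.0, 297.0]]
-41.4 [[226.0, 323.0], [289.0, 323.0], [262.0, 327.0], [325.0, 327.0]]
41.4 [[213.0, 489.0], [276.0, 496.0], [250.0, 491.0], [312.0, 498.0]]
56.4 [[211.0, 520.0], [274.0, 528.0], [247.0, 521.0], [310.0, 529.0]]
(589.8, -10.6, 110.2)
-55 [[443.0, 326.0], [511.0, 326.0], [474.0, 330.0], [542.0, 330.0]]
-40 [[441.0, 355.0], [509.0, 356.0], [472.0, 358.0], [540.0, 359.0]]
40 [[430.0, 507.0], [498.0, 515.0], [461.0, 508.0], [529.0, 516.0]]
55 [[428.0, 536.0], [496.0, 544.0], [459.0, 537.0], [527.0, 545.0]]
[ 421.97176342 -683.36274451  870.24742346]
3.9167 [589.5 -11.6 109.6] [-3.1405e+00  3.0000e-04  1.3173e+00] 80.2 [-5.4 -0.6  3.6]
[ 537. -116.    0.] (array([-114.26488747,  -24.64108371,  109.59796529]), np.float64(-0.12671669838960042))
```

```bash
python3 - <<'E'
from h import *
cs=load("side")
im=cs["color"][160:280,270:400,::-1]
im=(255*(im/255.)**.5).astype(np.uint8)
cv2.imwrite("pics/s5.png",cv2.resize(im,None,fx=5,fy=5,interpolation=cv2.INTER_CUBIC))
E
```

```text
(no output)
```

View pics/s5.png

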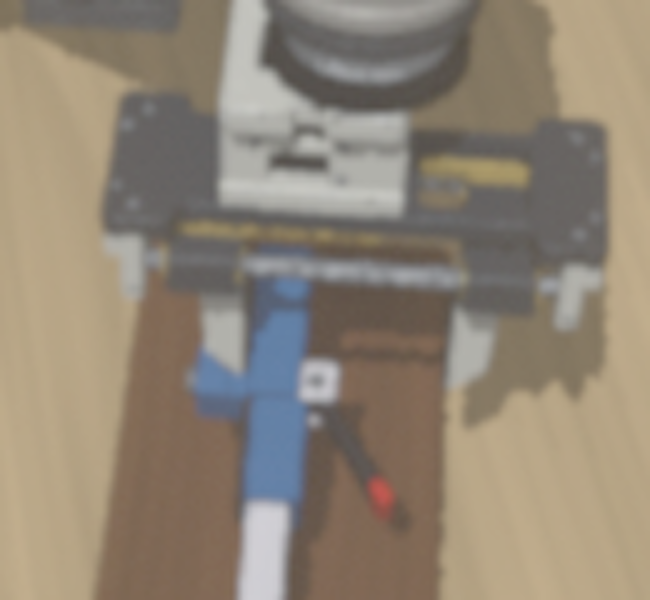

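```bash
python3 - <<'E'
from h import *
from plant import bot
cs=load("side");o=bot.get_obs();print(o["tool_pos"],o["contact_force"],o["moment"])
for z in(60,88,100,110,120,130):
    r=ray(cs,(363,237),z)-o["tool_pos"];print(z,round(r@EX,1),round(r@H,1), cr(ray(cs,(363,237),z)).round(1))
# left finger bottom inner edge approx, s2 picture tip (382,300)rot-> col 230+300/4,row 155+200-382/4
for (x,y,tp) in((382,312,(557.1,-124.6,169.3)),(365,527,(557.1,-124.6,169.3)),(266,320,(556.4,-122.7,80.3)),(250,503,(556.4,-122.7,80.3))):
    for dz in(-22,0,10):
        r=ray(cs,(230+y/4,155+200-x/4),tp[2]+dz)-np.array(tp);print(x,y,dz,round(r@EX,1),round(r@H,1))
E
```

```text
[589.48665373 -11.57792436 109.54299819] [-5.31545348 -1.00048621  3.84888767] [-0.13380248  1.07644465  0.03632129]
60 55.2 45.2 [ 80.1 150.8 -54.1]
88 53.5 19.7 [ 78.4 132.8 -20.7]
100 52.7 8.8 [ 77.6 125.1  -6.5]
110 52.1 -0.3 [ 77.  118.7   5.4]
120 51.5 -9.5 [ 76.4 112.3  17.4]
130 50.9 -18.6 [ 75.7 105.9  29.3]
382 312 -22 -49.3 16.2
382 312 0 -47.6 -1.7
382 312 10 -46.8 -9.9
365 527 -22 52.2 15.2
365 527 0 50.8 -2.7
365 527 10 50.2 -10.9
266 320 -22 -44.0 12.2
266 320 0 -42.6 -3.7
266 320 10 -41.9 -11.0
250 503 -22 48.5 10.7
250 503 0 47.4 -5.2
250 503 10 46.9 -12.4
```

```bash
python3 - <<'E'
from h import *
cs,ct=load("side"),load("top")
tcp=np.array([157.4,500.4,215.6]);y=2.8368
x=np.array([np.cos(y),np.sin(y),0]);yy=np.array([np.sin(y),-np.cos(y),0])
a=cv2.imread("pics/side0.png");b=cv2.imread("pics/top0.png")
def dr(im,c,roi,name):
    x0,y0,x1,y1=roi;q=cv2.resize(im[y0:y1,x0:x1],None,fx=5,fy=5,interpolation=cv2.INTER_CUBIC);q=(255*(q/255.)**.6).astype(np.uint8)
    for s in(-1,1):
        for h in(-10,10):
            for z,col in((-22,(0,255,0)),(44,(0,0,255))):
                p=(proj(c,tcp+yy*s*46+x*h+[0,0,z])-[x0,y0]+.5)*5
                cv2.circle(q,tuple(int(v) for v in p),2,col,-1)
    cv2.imwrite(name,q)
dr(a,cs,(70,0,170,100),"pics/s6.png");dr(b,ct,(0,370,100,470),"pics/t6.png")
q=np.hstack([cv2.imread("pics/s6.png"),cv2.imread("pics/t6.png")]);cv2.imwrite("pics/b6.png",cv2.resize(q,None,fx=.8,fy=.8))
E
```

```text
(no output)
```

View pics/b6.png

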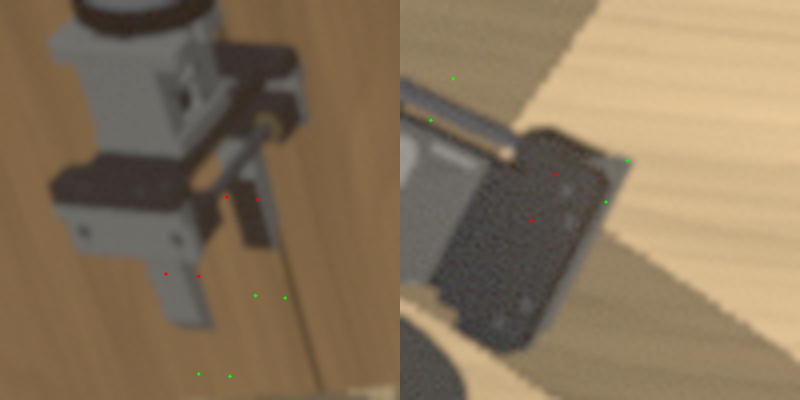

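```bash
python3 - <<'E'
from h import *
from scipy.optimize import least_squares
cs=load("side")
def ax(y):return np.array([np.cos(y),np.sin(y),0]),np.array([np.sin(y),-np.cos(y),0])
obs=[]
t0=np.array([157.4,500.4,215.6])
f=lambda x,y:np.array([70+x/4-.0,0+y/4])
x,y=ax(2.8368)
# near finger / far finger centre of bottom edge
p=[proj(cs,t0+y*s*46+[0,0,-22]) for s in(-1,1)];print(p,f(192,325),f(262,247))
near=-1 if abs(p[0]-f(214,375)).sum()<5 else 1
obs+= [(t0,2.8368,near*46,f(192,325)),(t0,2.8368,-near*46,f(262,247))]
g=lambda a,b:np.array([230+b/4,355-a/4])
t2=np.array([557.1,-124.6,169.3])
obs+=[(t2,1.3212,-46-7,g(381,297)),(t2,1.3212,46+7,g(366,540))]
t3=np.array([556.4,-122.7,80.3])
obs+=[(t3,1.3238,-41.4-7,g(266,305)),(t3,1.3238,41.4+7,g(251,515))]
def res(v,each=False):
    r=[]
    for t,yw,s,px in obs:
        X,Y=ax(yw);r.append(proj(cs,t+X*v[0]+Y*(s+v[1])+[0,0,v[2]])-px)
    return np.ravel(r)
s=least_squares(res,[0,0,-22.]);print(s.x,res(s.x).round(1))
E
```

```text
[array([123.11437877,  93.28692226]), array([137.10255174,  73.67562944])] [118.    81.25] [135.5   61.75]
[-6.02324212  1.15395326  7.37114539] [ 4.2  1.1  1.   1.2  1.2 -1.1 -1.1 -0.8  1.3 -1.4 -1.6 -1.6]
```

Call:
play_rows:
  moves: [33,-10,0,2.5,0,33,-22,0,5.5,0,33,-34,0,8.5,0,33,-46,0,11.5,0,33,-58,0,14.5,0,33,-70,0,17.5,0,33,-80,0,20,0,33,-88,0,22,0]

```text
time: 4.83
tool_pos: [567.6, -97.5, 87.3]
tcp_rot: [-3.141, 0.0, 1.317]
contact_force: [-3.2, 4.4, 1.6]
grip_width: 80.0
```

```bash
python3 st.py 22 -4 79; python3 - <<'E'
from h import *
cs=load("side")
im=cs["color"][160:310,270:400,::-1]
im=(255*(im/255.)**.5).astype(np.uint8)
cv2.imwrite("pics/s7.png",cv2.resize(im,None,fx=4,fy=4,interpolation=cv2.INTER_CUBIC))
E
```

```text
4.8333 [567.6 -97.5  87.3] [-3.1414  0.      1.3173] 80.0 [-3.2  4.4  1.6]
[ 557.3 -125.3   79. ] (array([-29.53259699,  -2.99191759,   8.32196994]), np.float64(-0.12874295058259122))
```

View pics/s7.png

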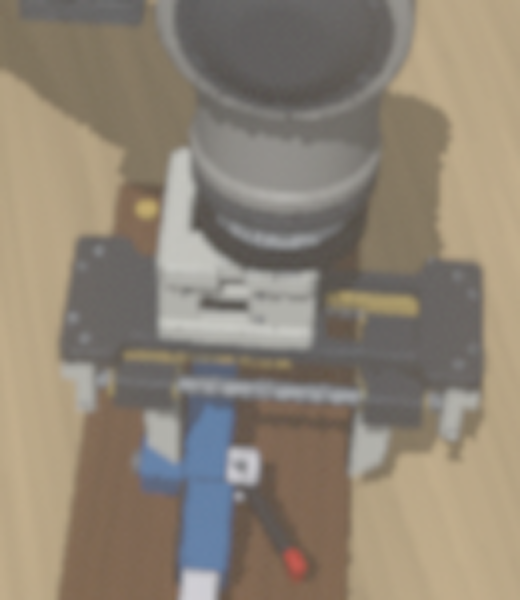

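Call:
play_rows:
  moves: [33,0,0,-15,0,33,0,0,-25,0,33,-16,-1,-25,0,33,-32,-1,-25,0,33,-32,-1,-25,0,33,-32,-1,-12,0,33,-32,-1,0,0,33,-32,-1,0,0]

```text
time: 5.55
tool_pos: [558.8, -125.9, 86.0]
tcp_rot: [-3.14, -0.001, 1.318]
contact_force: [-0.5, 0.4, -0.3]
grip_width: 80.3
```

```bash
python3 st.py 24 -6 60; python3 - <<'E'
from h import *
cs=load("side")
im=cs["color"][190:340,270:400,::-1]
im=(255*(im/255.)**.5).astype(np.uint8)
cv2.imwrite("pics/s8.png",cv2.resize(im,None,fx=4,fy=4,interpolation=cv2.INTER_CUBIC))
E
```

```text
5.55 [ 558.8 -125.9   86. ] [-3.1399e+00 -8.0000e-04  1.3183e+00] 80.3 [-0.5  0.4 -0.3]
[ 558.8 -127.8   60. ] (array([-1.83036376,  0.42751568, 26.02421836]), np.float64(-0.07237192318677899))
```

View pics/s8.png

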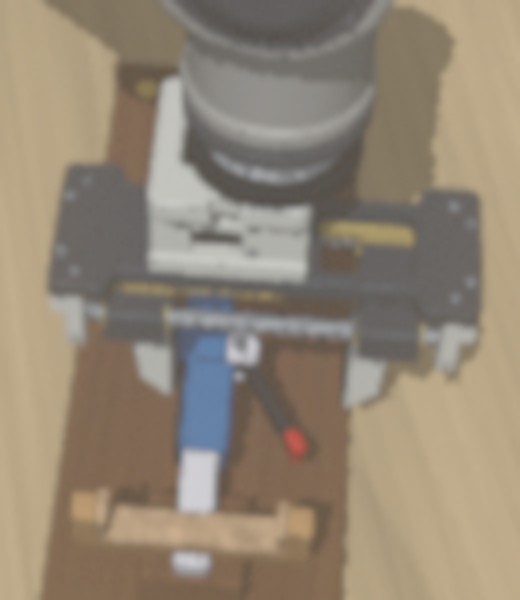

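Call:
play_rows:
  moves: [33,-1,0,6,0,33,-1,0,12,0,33,-1,0,18,0,33,-1,0,22,0,33,-1,0,26,0,33,-1,0,26,0]

```text
time: 6.1
tool_pos: [558.4, -127.5, 60.8]
tcp_rot: [-3.14, -0.0, 1.318]
contact_force: [0.3, -0.8, -0.2]
grip_width: 79.8
```

```bash
python3 st.py 24 -6 60; python3 - <<'E'
from h import *
cs=load("side")
im=cs["color"][190:340,270:400,::-1]
im=(255*(im/255.)**.5).astype(np.uint8)
cv2.imwrite("pics/s9.png",cv2.resize(im,None,fx=4,fy=4,interpolation=cv2.INTER_CUBIC))
E
```

```text
6.1 [ 558.4 -127.5   60.8] [-3.1402e+00 -3.0000e-04  1.3183e+00] 79.8 [ 0.3 -0.8 -0.2]
[ 558.8 -127.8   60. ] (array([-0.20895438,  0.42229432,  0.77616565]), np.float64(-0.07039371328841071))
```

View pics/s9.png

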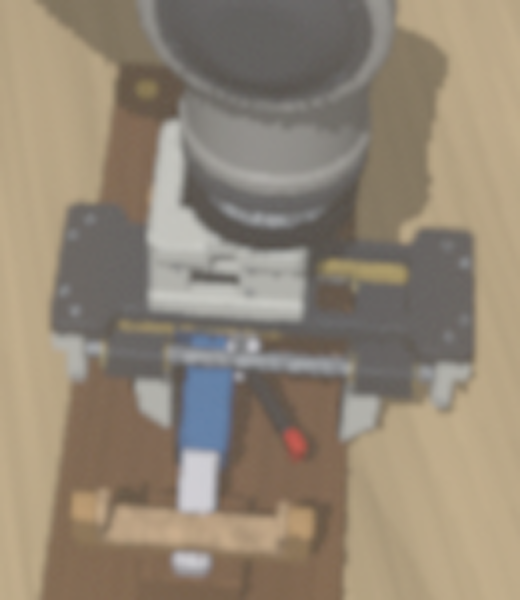

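Call:
play_rows:
  moves: [33,0,3,5,0,33,5,3,4,0,33,10,3,2.5,0,33,18,3,0.5,0,33,28,3,-2,0,33,38,3,-4.5,0,33,44,3,-6,0,33,48,3,-7,0]

```text
time: 6.82
tool_pos: [572.9, -80.0, 68.4]
tcp_rot: [-3.139, -0.0, 1.319]
contact_force: [-5.9, -0.8, -3.1]
grip_width: 80.0
```

```bash
python3 st.py 27 42 70; python3 - <<'E'
from h import *
cs=load("side")
im=cs["color"][170:320,270:400,::-1]
im=(255*(im/255.)**.5).astype(np.uint8)
cv2.imwrite("pics/s10.png",cv2.resize(im,None,fx=4,fy=4,interpolation=cv2.INTER_CUBIC))
E
```

```text
6.8167 [572.9 -80.   68.4] [-3.1389e+00 -5.0000e-04  1.3195e+00] 80.0 [-5.9 -0.8 -3.1]
[573.6 -82.   70. ] (array([-1.76006533,  1.17364658, -1.60155859]), np.float64(-0.00467382379844139))
```

View pics/s10.png

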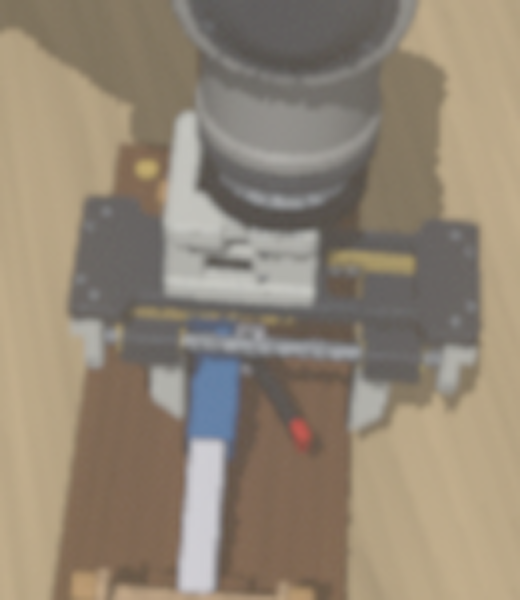

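Call:
play_rows:
  moves: [33,6,-2,-1.5,0,33,18,-3,-4.5,0,33,32,-3,-8,0,33,46,-3,-11.5,0,33,58,-3,-14.5,0,33,66,-3,-16.5,0,33,72,-3,-18,0,33,72,-3,-18,0]

```text
time: 7.53
tool_pos: [589.6, -9.9, 87.4]
tcp_rot: [3.14, -0.001, 1.32]
contact_force: [0.0, -1.6, 0.0]
grip_width: 80.0
```

```bash
cat > leg.py <<'E'
from h import *
import sys
from plant import bot
o=bot.get_obs();print(o["time"],"TCPcr",cr(o["tool_pos"]).round(1),"F",o["contact_force"].round(1),round(o["grip_width"],1))
cs,ct=load("side"),load("top")
im=cs["color"];bl=comps(im,"blue",(290,150,360,320));r=max(bl,key=lambda a:a[0])
row=r[2][1]+r[2][3]-.5
from scipy.optimize import brentq
print("blue low row",row,"leg s",brentq(lambda s:proj(cs,W((0,-34,16),s=s))[1]-row,-50,250))
n=sys.argv[1]
a=im[150:300,270:400,::-1];b=ct["color"][180:270,235:365,::-1]
q=[cv2.resize((255*(i/255.)**.5).astype(np.uint8),None,fx=f,fy=f,interpolation=cv2.INTER_CUBIC) for i,f in((a,4),(b,6))]
cv2.imwrite(f"pics/s{n}.png",q[0]);cv2.imwrite(f"pics/t{n}.png",q[1])
E
python3 leg.py 11
```

```text
7.5333 TCPcr [ 24.6 115.1 -17. ] F [ 0.  -1.6  0. ] 80.0
blue low row 247.5 leg s 116.84028020799236
```

View pics/s11.png

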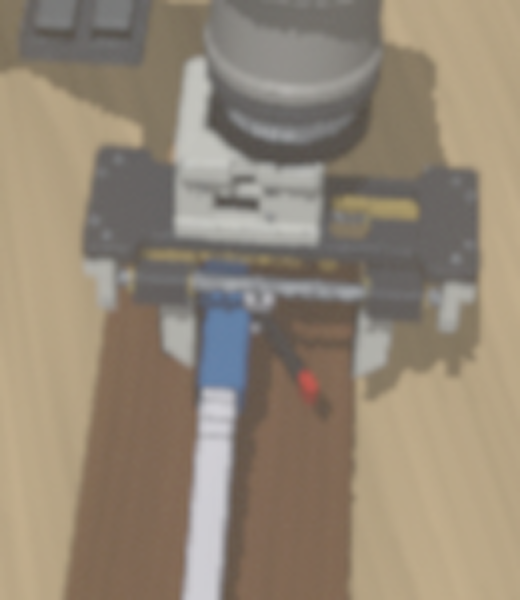

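View pics/t11.png

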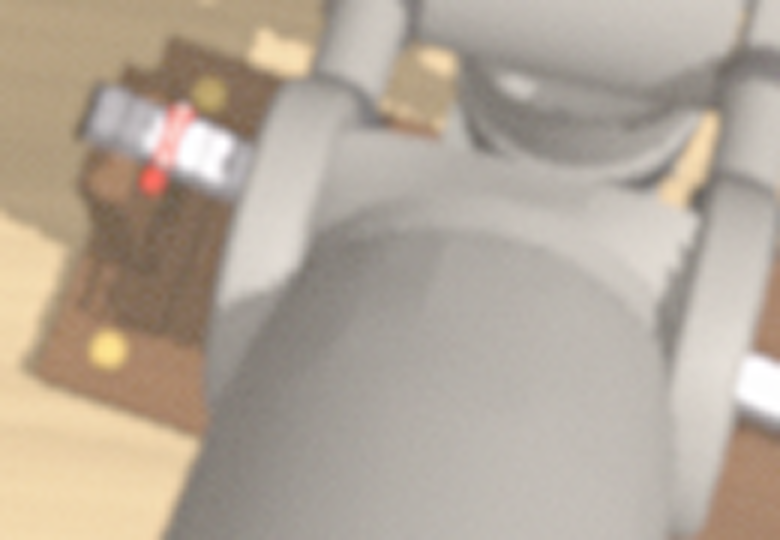

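```bash
python3 - <<'E'
from h import *
cs,ct=load("side"),load("top")
def prof(im,c,ys,x,z,G=G0):
    P_=np.array([proj(c,W((x,y,z),G)) for y in ys],np.float32)
    return cv2.remap(im,P_[None,:,0].copy(),P_[None,:,1].copy(),cv2.INTER_CUBIC)[0].astype(int)
for n,c in(("side",cs),("top",ct)):
    im=cv2.imread(f"pics/{n}0.png")[:,:,::-1].copy()
    ys=np.arange(246,276,1.)
    red=sum(prof(im,c,ys,x,17.5)[:,0]*1.-prof(im,c,ys,x,17.5)[:,1:].mean(1) for x in(-6,-3,0,3,6))/5
    w=np.clip(red-15,0,None);print(n,"clip y",(w*ys).sum()/w.sum(),red.round().astype(int))
    ys=np.arange(-46,-24,1.);p=prof(im,c,ys,0,16);print(n,"low edge R",p[:,0])
    ys=np.arange(95,136,1.);p=prof(im,c,ys,0,17.5);print(n,"pointer",p[:,0].tolist(),p[:,2].tolist())
im=cs["color"].copy();ys=np.arange(60,110,1.);print("now low",prof(im,cs,ys,0,16)[:,0])
E
```

```text
side clip y 258.78135738831617 [ 2  2  2  2  3  5 11 20 32 47 61 71 77 76 72 64 54 40 29 18  8  4  1 -1
  0  0  0  0  0  1]
side low edge R [160 160 160 160 161 161 160 157 146 133 109  89  64  51  41  39  38  39
  39  39  39  39]
side pointer [129, 129, 128, 126, 125, 125, 125, 130, 137, 147, 155, 161, 166, 167, 168, 168, 165, 162, 156, 145, 136, 131, 132, 140, 150, 159, 165, 164, 158, 149, 142, 138, 139, 146, 154, 162, 164, 161, 155, 146, 139] [65, 64, 64, 62, 62, 66, 73, 89, 106, 127, 143, 152, 160, 161, 163, 163, 161, 158, 153, 144, 135, 132, 135, 144, 155, 164, 170, 170, 164, 154, 146, 142, 144, 151, 160, 167, 169, 166, 160, 151, 144]
top clip y 261.5657142857143 [  8   9  10  10   9   8   6   5   5   9  20  44  73  95 102 101 102 102
  94  74  47  26  12   7   7   7   7   7   8   9]
top low edge R [245 246 246 246 246 246 247 247 249 245 236 216 177 140 103  72  59  53
  56  59  58  59]
top pointer [80, 80, 92, 108, 133, 162, 187, 218, 234, 247, 250, 248, 248, 246, 245, 245, 241, 239, 231, 219, 210, 199, 187, 184, 193, 210, 226, 237, 244, 246, 245, 244, 240, 230, 220, 216, 224, 236, 244, 246, 246] [67, 79, 95, 106, 126, 152, 176, 208, 227, 242, 247, 245, 243, 240, 240, 240, 237, 234, 226, 215, 205, 194, 183, 181, 189, 206, 222, 234, 243, 246, 245, 244, 239, 228, 216, 212, 221, 234, 243, 244, 244]
now low [151 161 167 167 162 154 147 144 146 154 163 170 171 171 168 163 155 149
 145 145 139 133 116  95  72  54  46  39  40  40  40  40  40  41  41  41
  41  41  41  40  40  40  41  41  41  41  40  40  40  40]
```

Call:
play_rows:
  moves: [33,6,0,-1.5,0,33,13,0,-3.3,0,33,19,0,-4.7,0,33,23,0,-5.7,0,33,25,0,-6.2,0,33,25,0,-6.2,0,33,25,0,-6.2,0,33,25,0,-6.2,0]

```text
time: 8.4
tool_pos: [595.0, 12.7, 92.9]
tcp_rot: [-3.141, -0.0, 1.318]
contact_force: [0.3, -0.8, 0.9]
grip_width: 80.1
```

```bash
cat >> leg.py <<'E'
ys=np.arange(60,135,.25);P_=np.array([proj(cs,W((0,y,16))) for y in ys],np.float32)
p=cv2.remap(cs["color"].copy(),P_[None,:,0].copy(),P_[None,:,1].copy(),cv2.INTER_CUBIC)[0][:,0].astype(int)
k=np.where(p>100)[0].max();print("LEG",ys[k]+35.6)
ys=np.arange(220,285,1.)
for n,c in(("top",ct),("side",cs)):
    P_=np.array([proj(c,W((0,y,17.5))) for y in ys],np.float32)
    q=cv2.remap(c["color"].copy(),P_[None,:,0].copy(),P_[None,:,1].copy(),cv2.INTER_CUBIC)[0].astype(int)
    print(n,[(int(y),*v.tolist()) for y,v in zip(ys[20:60:2],q[20:60:2])])
E
python3 leg.py 12
```

```text
8.4 TCPcr [ 24.2 139.1 -17.3] F [ 0.3 -0.8  0.9] 80.1
blue low row 236.5 leg s 142.15776803627864
LEG 143.35
top [(240, 164, 154, 144), (242, 169, 160, 149), (244, 172, 162, 148), (246, 170, 161, 149), (248, 169, 159, 149), (250, 165, 155, 144), (252, 164, 156, 144), (254, 166, 157, 146), (256, 161, 153, 141), (258, 162, 154, 141), (260, 147, 139, 129), (262, 120, 103, 94), (264, 108, 77, 71), (266, 125, 101, 102), (268, 167, 158, 163), (270, 235, 228, 234), (272, 254, 251, 253), (274, 255, 254, 255), (276, 251, 247, 251), (278, 232, 226, 231)]
side [(240, 65, 64, 59), (242, 97, 96, 90), (244, 115, 114, 107), (246, 121, 121, 114), (248, 120, 120, 114), (250, 111, 112, 106), (252, 95, 96, 90), (254, 70, 70, 67), (256, 45, 44, 41), (258, 30, 28, 25), (260, 28, 25, 22), (262, 28, 25, 22), (264, 28, 25, 22), (266, 29, 26, 23), (268, 32, 30, 27), (270, 42, 39, 39), (272, 57, 56, 57), (274, 69, 69, 71), (276, 68, 69, 71), (278, 62, 62, 62)]
```

View pics/s12.png

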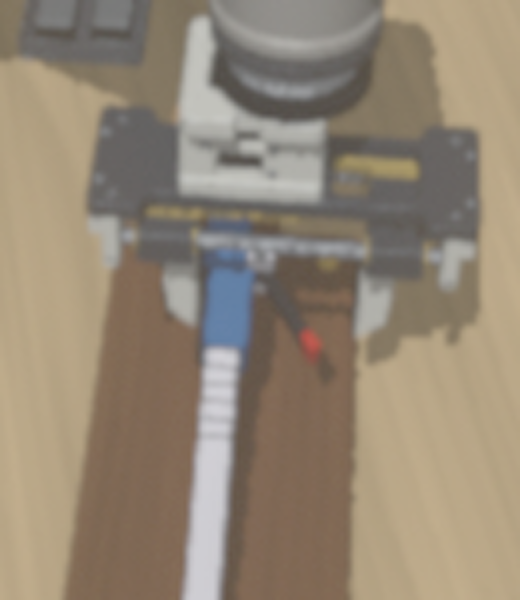

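View pics/t12.png

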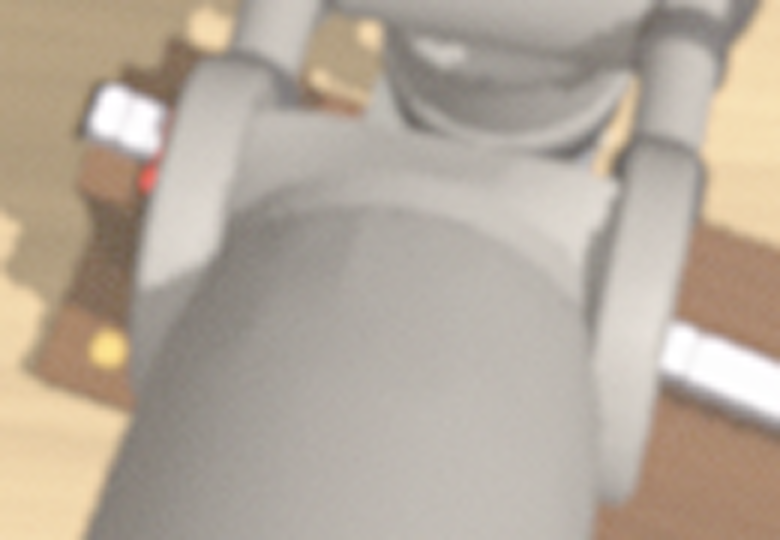

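Call:
play_rows:
  moves: [45,1.2,-2,-0.3,0,57,1.2,-4,-0.3,0,68,1.2,-6,-0.3,0,79,1.2,-8,-0.3,0,90,1.2,-10,-0.3,0,100,1.2,-11,-0.3,0,100,1.2,-11,-0.3,0,100,1.2,-11,-0.3,0]

```text
time: 9.17
tool_pos: [584.3, 16.8, 93.1]
tcp_rot: [-3.141, 0.0, 1.318]
contact_force: [-2.3, -0.2, -0.6]
grip_width: 56.0
```

```bash
python3 leg.py 13 | grep -v "^[ts]"
```

```text
9.1667 TCPcr [ 12.8 140.3 -17.4] F [-2.3 -0.2 -0.6] 56.0
blue low row 236.5 leg s 142.15776803627864
LEG 143.6
```

View pics/s13.png

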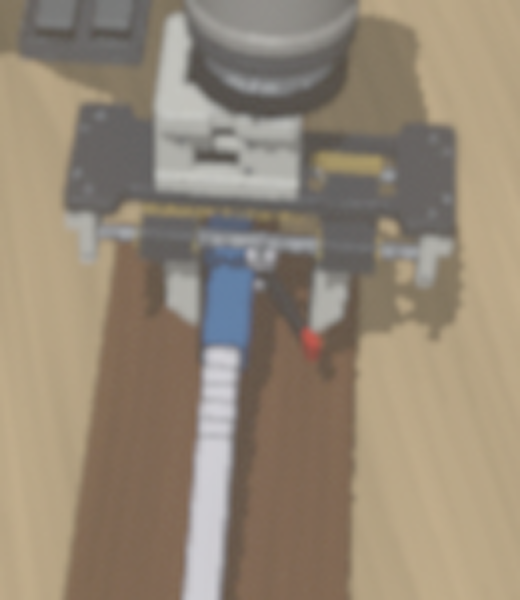

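Call:
play_rows:
  moves: [100,1,0,-0.2,0,100,1,0,-0.2,0,100,1,0,-0.2,0]

```text
time: 9.52
tool_pos: [584.7, 17.8, 93.3]
tcp_rot: [-3.141, -0.0, 1.318]
contact_force: [-2.5, -0.6, -0.1]
grip_width: 56.1
```

```bash
python3 leg.py 14 | grep -v "^[ts]"
```

```text
9.5167 TCPcr [ 13.  141.5 -17.4] F [-2.5 -0.6 -0.1] 56.1
blue low row 235.5 leg s 144.48795524712543
LEG 144.6
```

Call:
play_rows:
  moves: [110,0,-1.2,0,0,120,0,-3,0,0,130,0,-5,0,0,140,0,-6.7,0,0,148,0,-8,0,0,155,0,-9,0,0,160,0,-9.2,0,0,160,0,-9.2,0,0]

```text
time: 10.28
tool_pos: [574.6, 18.8, 93.0]
tcp_rot: [-3.139, 0.002, 1.319]
contact_force: [-4.9, -6.6, 0.0]
grip_width: 34.4
```

```bash
python3 leg.py 15 | grep -v "^[ts]"
```

```text
10.2833 TCPcr [  2.9 139.9 -17.3] F [-4.9 -6.6  0. ] 34.4
blue low row 236.5 leg s 142.15776803627864
LEG 143.35
```

View pics/s15.png

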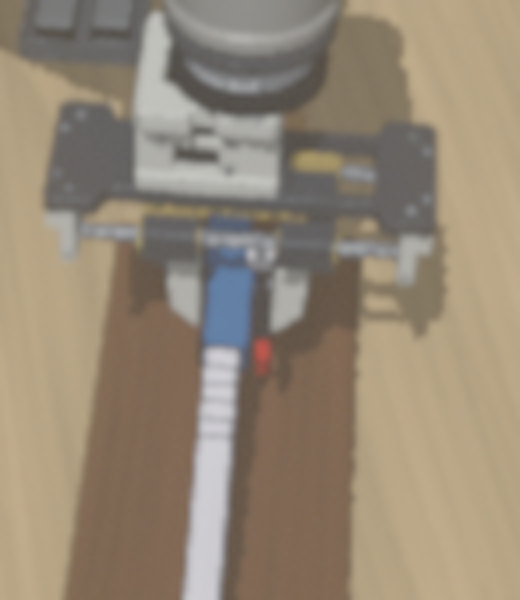

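Call:
play_rows:
  moves: [150,0,1,0,0,140,0,2.5,0,0,130,0,4.2,0,0,120,0,6.2,0,0,110,0,8,0,0,105,0,8.6,0,0,105,0,8.6,0,0,105,0,8.6,0,0]

```text
time: 11.05
tool_pos: [583.8, 16.5, 93.1]
tcp_rot: [-3.141, 0.002, 1.319]
contact_force: [-2.3, -6.3, -1.6]
grip_width: 53.8
```

```bash
python3 leg.py 16 | grep -v "^[ts]"
```

```text
11.05 TCPcr [ 12.4 139.9 -17.3] F [-2.3 -6.3 -1.6] 53.8
blue low row 236.5 leg s 142.15776803627864
LEG 143.35
```

View pics/s16.png

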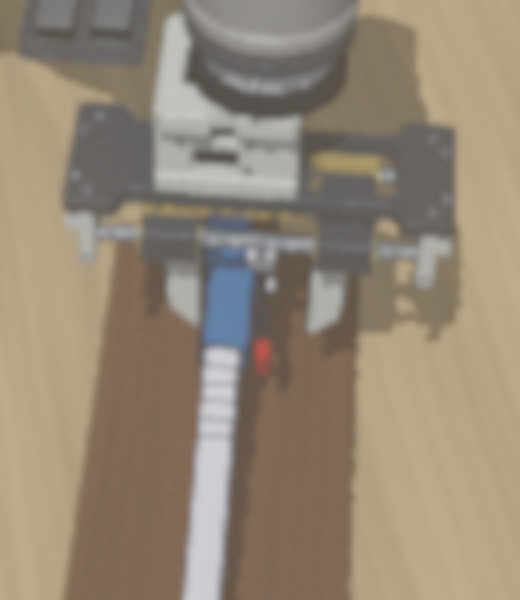

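Call:
play_rows:
  moves: [80,-3,4,0.5,0,60,-4,8,0.5,0,33,-4,12,0.5,0,33,-4,12,0,0,33,-4,12,-25,0,33,-10,12,-60,0,33,-40,12,-90,0,33,-80,12,-95,0]

```text
time: 11.82
tool_pos: [579.2, -61.3, 194.3]
tcp_rot: [3.131, -0.002, 1.323]
contact_force: [2.2, -1.5, -0.3]
grip_width: 79.9
```

Call:
play_rows:
  moves: [33,-35,0,0,0,33,-65,0,0,0,33,-80,0,0,0,33,-80,0,0,0]

```text
time: 12.15
tool_pos: [555.7, -143.2, 188.9]
tcp_rot: [3.14, 0.0, 1.314]
contact_force: [-0.6, 0.0, 0.3]
grip_width: 79.8
```

```bash
python3 leg.py 17 | grep -v "^s"; python3 - <<'E'
from h import *
ct,cs=load("top"),load("side")
np.save("ct17.npy",ct["color"]);np.save("cs17.npy",cs["color"])
q=cv2.resize(ct["color"][180:260,235:335,::-1],None,fx=8,fy=7.5,interpolation=cv2.INTER_CUBIC);cv2.imwrite("pics/t17b.png",q)
E
```

```text
12.15 TCPcr [ 24.8   6.2 114.8] F [-0.6  0.   0.3] 79.8Traceback (most recent call last):
  File "leg.py", line 6, in <module>
    im=cs["color"];bl=comps(im,"blue",(290,150,360,320));r=max(bl,key=lambda a:a[0])
                                                           ~~~^^^^^^^^^^^^^^^^^^^^^^
ValueError: max() iterable argument is empty
```

View pics/t17b.png

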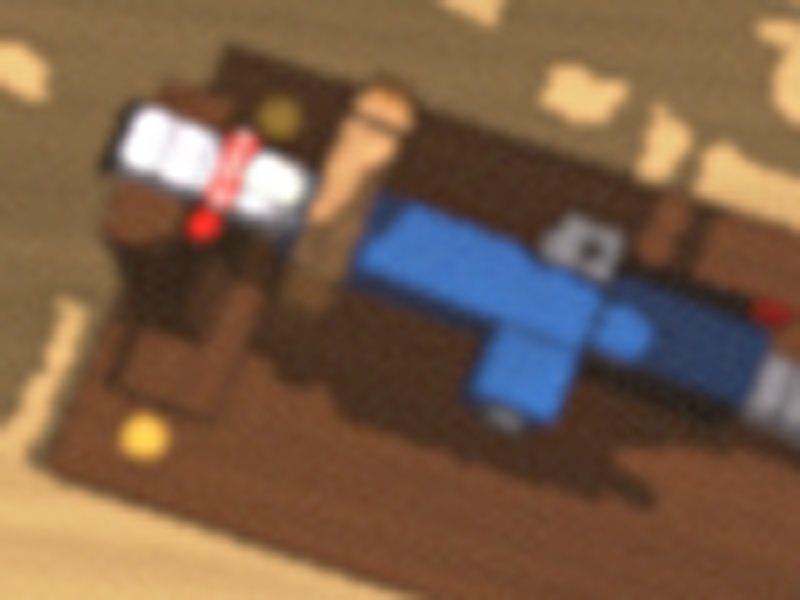

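```bash
python3 - <<'E'
from h import *
ct,cs=load("top"),load("side")
im=np.load("ct17.npy")
def prof(im,c,ys,x,z):
    P_=np.array([proj(c,W((x,y,z))) for y in ys],np.float32)
    return cv2.remap(im,P_[None,:,0].copy(),P_[None,:,1].copy(),cv2.INTER_CUBIC)[0].astype(int)
ys=np.arange(100,122,1.)
for x in(-6,0,6):print(x,prof(im,ct,ys,x,16)[:,0])
ys=np.arange(225,285,1.);p=prof(im,ct,ys,0,17.5)
for y,v in zip(ys,p):print(int(y),v,end=" ")
r=(p[:,0]-p[:,1:].mean(1));w=np.clip(r-15,0,None);print("\nclip",(w*ys).sum()/w.sum())
# holes/other features: shift between top0 and now of rest block: finger-rest edges
i0=cv2.imread("pics/top0.png")[:,:,::-1].copy()
for nm,I,off in(("0",i0,0),("now",im,143.)):
    for x in(-28,-22):
        ys=np.arange(0,60,1.)+off;q=prof(I,ct,ys,x,13);print(nm,x,(q[:,2]-q[:,0]).tolist())
    ys=np.arange(75,105,1.)+off;q=prof(I,ct,ys,0,40);print(nm,"neck",(q[:,0]-q[:,2]).tolist())
E
```

```text
-6 [129 136 146 153 156 154 144 130 109  88  71  54  48  46  46  46  45  46
  47  46  45  46]
0 [129 133 141 148 154 154 146 137 117  94  74  56  51  48  45  44  47  51
  52  50  48  48]
6 [112 114 119 122 123 121 116 111  99  83  68  55  49  45  47  48  48  49
  50  50  48  48]
225 [109  82  67] 226 [116  86  64] 227 [123  90  63] 228 [129  94  63] 229 [143 103  69] 230 [165 120  78] 231 [186 136  89] 232 [208 152 100] 233 [219 158 105] 234 [222 160 107] 235 [218 158 107] 236 [199 147 104] 237 [174 131  99] 238 [151 120 100] 239 [132 117 108] 240 [130 124 121] 241 [153 152 149] 242 [186 183 176] 243 [225 223 213] 244 [245 244 236] 245 [255 255 250] 246 [255 255 255] 247 [255 255 255] 248 [255 255 255] 249 [255 255 254] 250 [255 255 253] 251 [255 255 254] 252 [255 255 255] 253 [255 255 255] 254 [255 255 255] 255 [251 255 254] 256 [244 244 240] 257 [237 209 203] 258 [235 176 168] 259 [240 158 147] 260 [246 165 154] 261 [250 173 162] 262 [250 163 154] 263 [247 151 145] 264 [242 151 149] 265 [237 161 163] 266 [231 185 191] 267 [230 208 215] 268 [233 230 237] 269 [237 236 241] 270 [244 2
[... 1052 characters left out ...]
-40, -43, -42, -39, -27, -1, 31, 70, 93, 117, 128, 132, 134, 133, 131, 131, 130, 128, 127, 125, 124, 124, 125, 124, 124, 123, 123, 120, 109, 95, 73, 53, 25, 0, -19, -34, -39, -42, -41, -40, -41, -42, -41, -41, -41, -43, -42, -40, -39, -40, -42, -42, -40, -39]
now -22 [-33, -34, -35, -37, -35, -35, -38, -40, -38, -36, -20, 5, 36, 70, 95, 117, 126, 128, 131, 131, 128, 124, 122, 122, 121, 122, 123, 122, 121, 120, 119, 118, 118, 114, 107, 97, 74, 53, 26, 5, -14, -26, -30, -32, -31, -32, -33, -33, -32, -31, -31, -29, -28, -28, -31, -31, -31, -30, -29, -32]
now neck [-40, -30, -26, -27, -27, -21, -7, 12, 30, 47, 55, 67, 77, 90, 104, 114, 118, 117, 117, 118, 107, 89, 65, 39, 21, 11, 13, 15, 18, 18]
```

```bash
python3 - <<'E'
from h import *
ct=load("top")
im=np.load("ct17.npy");i0=cv2.imread("pics/top0.png")[:,:,::-1].copy()
for nm,I in(("0",i0),("now",im)):
    print(nm)
    for x in(-12,-9,-6,-3,0,3,6,9,12):
        P_=np.array([proj(ct,W((x,y,17.5))) for y in range(250,272)],np.float32)
        q=cv2.remap(I,P_[None,:,0].copy(),P_[None,:,1].copy(),cv2.INTER_CUBIC)[0].astype(int);print(x,q[:,1].tolist())
# native pixel enlargement, nearest
a=np.vstack([cv2.resize(I[192:222,245:285,::-1],None,fx=9,fy=9,interpolation=cv2.INTER_NEAREST) for I in(i0,im)]);cv2.imwrite("pics/nn.png",a)
E
```

```text
0
-12 [131, 141, 151, 158, 154, 143, 131, 118, 115, 117, 130, 134, 127, 113, 98, 93, 98, 111, 122, 128, 131, 139]
-9 [216, 225, 234, 236, 236, 229, 208, 181, 152, 136, 129, 135, 135, 127, 126, 142, 164, 186, 196, 205, 214, 225]
-6 [223, 230, 239, 244, 244, 245, 237, 207, 170, 140, 130, 126, 122, 124, 136, 158, 182, 197, 211, 218, 229, 237]
-3 [217, 227, 235, 241, 244, 240, 227, 207, 176, 157, 146, 146, 148, 144, 147, 162, 182, 197, 197, 205, 217, 231]
0 [206, 218, 234, 242, 244, 240, 225, 196, 169, 149, 148, 149, 139, 128, 127, 138, 157, 175, 195, 203, 213, 225]
3 [185, 198, 213, 222, 222, 205, 182, 157, 134, 125, 125, 130, 127, 110, 95, 96, 106, 129, 152, 177, 191, 201]
6 [108, 114, 120, 123, 117, 111, 102, 94, 87, 95, 111, 123, 120, 103, 81, 65, 62, 68, 82, 89, 97, 104]
9 [64, 69, 75, 80, 84, 86, 83, 78, 78, 85, 93, 101, 101, 87, 70, 57, 53, 53, 54, 57, 60, 63]
12 [98, 119, 136, 147, 151, 153, 153, 140, 126, 110, 98, 85, 74, 67, 60, 59, 58, 57, 59, 61, 62, 64]
now
-12 [158, 171, 180, 186, 180, 169, 154, 137, 132, 135, 152, 157, 148, 131, 116, 111, 116, 131, 145, 154, 159, 167]
-9 [
[... 155 characters left out ...]
42, 127, 137, 147, 146, 148, 163, 185, 213, 229, 240, 242, 247, 252]
-3 [254, 254, 254, 254, 255, 253, 235, 211, 181, 167, 162, 169, 174, 169, 171, 189, 214, 231, 231, 234, 241, 249]
0 [255, 255, 255, 255, 255, 255, 244, 209, 176, 158, 165, 173, 163, 151, 151, 161, 185, 208, 230, 236, 242, 249]
3 [247, 252, 255, 255, 255, 237, 203, 167, 139, 132, 138, 150, 150, 131, 113, 112, 124, 153, 179, 206, 223, 231]
6 [133, 141, 146, 146, 136, 124, 109, 99, 95, 110, 132, 146, 141, 121, 94, 74, 70, 78, 95, 105, 115, 123]
9 [45, 49, 51, 55, 57, 59, 60, 59, 69, 85, 101, 114, 115, 99, 78, 62, 54, 54, 58, 64, 67, 69]
12 [70, 78, 84, 91, 95, 97, 97, 90, 81, 74, 70, 65, 57, 53, 50, 50, 53, 58, 65, 69, 71, 71]
```

View pics/nn.png

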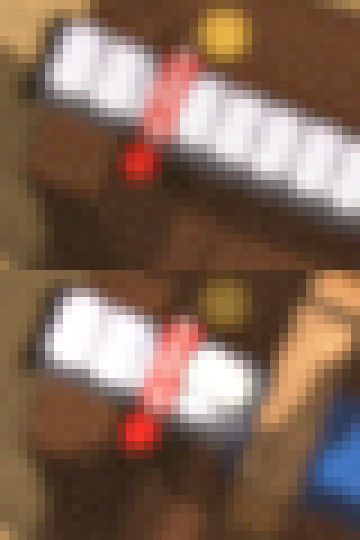

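```bash
cat > go.py <<'E'
import sys
from h import *
from plant import bot
o=bot.get_obs();p=[float(v) for v in sys.argv[1:4]]
print(o["time"],cr(o["tool_pos"]).round(1),o["contact_force"].round(1),shift(o["tool_pos"],o["tcp_rot"],W(p),YAW))
E
python3 go.py 24 134 -17.3
```

```text
12.5 [ 24.5  10.3 113.3] [-0.5 -0.6  0.1] (array([151.591037  ,  -0.41965853,  96.75571075]), np.float64(0.02689960433701799))
```

Call:
play_rows:
  moves: [33,35,0,0,0,33,75,0,5,0,33,115,0,10,0,33,145,0,20,0,33,151,-0.5,45,0,33,151,-0.5,75,0,33,151,-0.5,93,0,33,151,-0.5,96.5,0]

```text
time: 13.17
tool_pos: [591.0, 7.8, 88.2]
tcp_rot: [-3.135, 0.001, 1.32]
contact_force: [-1.0, -0.7, -0.2]
grip_width: 79.5
```

```bash
sed -i 's/if False//' leg.py; python3 go.py 24 144 -17.3; python3 leg.py 18 | grep -v "^[ts]"
```

```text
13.1667 [ 21.5 132.3 -20.4] [-1.  -0.7 -0.2] (array([10.58651142,  2.48834121, -5.86094757]), np.float64(0.04231863586193185))
13.1667 TCPcr [ 21.5 132.3 -20.4] F [-1.  -0.7 -0.2] 79.5
blue low row 237.5 leg s 139.83239630881403
LEG 142.85
```

View pics/s18.png

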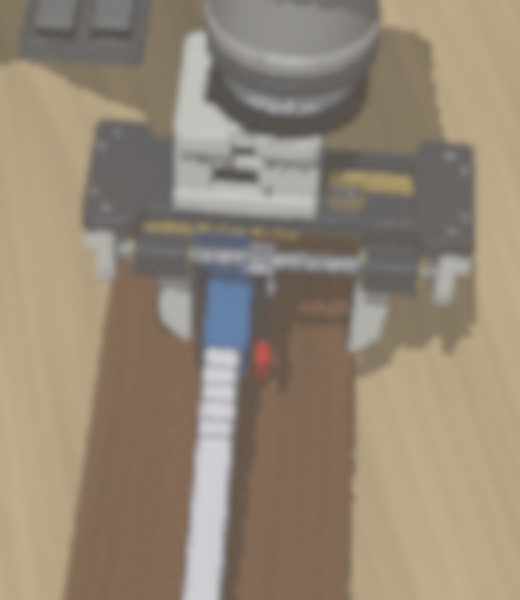

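Call:
play_rows:
  moves: [33,2,2.5,-3.5,0,33,4,2.5,-4.2,0,33,6,2.5,-4.7,0,33,8,2.5,-5.2,0,33,10.6,2.5,-5.9,0,33,10.6,2.5,-5.9,0,33,10.6,2.5,-5.9,0]

```text
time: 13.85
tool_pos: [597.2, 15.2, 98.9]
tcp_rot: [-3.139, 0.002, 1.319]
contact_force: [-7.3, -2.6, -2.6]
grip_width: 80.1
```

```bash
python3 go.py 24 148 -17.3; python3 leg.py 19 | grep -v "^[ts]"
```

```text
13.85 [ 25.7 143.4 -12.2] [-7.3 -2.6 -2.6] (array([ 5.73417937, -1.68617445,  3.86887725]), np.float64(-0.047713820835667775))
13.85 TCPcr [ 25.7 143.4 -12.2] F [-7.3 -2.6 -2.6] 80.1
blue low row 235.5 leg s 144.48795524712543
LEG 144.85
```

View pics/s19.png

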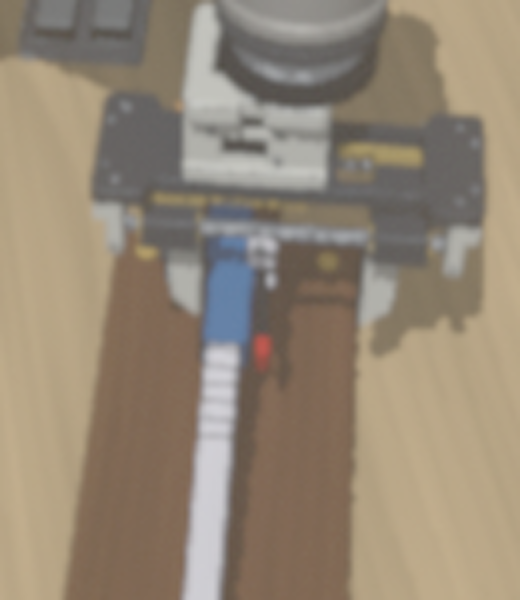

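```bash
python3 go.py 24 144 -17.3; python3 - <<'E'
from h import *
from plant import bot
print(bot.get_obs()["contact_force"])
E
```

```text
13.95 [ 25.7 143.4 -12.1] [-5.5 -3.7 -3. ] (array([ 1.85168813, -1.70828325,  4.85827045]), np.float64(-0.05181807156935747))
[-5.52076875 -3.69047779 -3.04364119]
```

Call:
play_rows:
  moves: [33,-4,-1,1,0,33,-8,-1,2,0,33,-8,-1,-25,0,33,-12,-1,-60,0,33,-45,-1,-85,0,33,-85,-1,-90,0,33,-125,-1,-90,0,33,-160,-1,-90,0]

```text
time: 14.62
tool_pos: [558.1, -141.7, 190.5]
tcp_rot: [3.135, 0.001, 1.318]
contact_force: [0.1, 0.2, -0.8]
grip_width: 79.7
```

Call:
play_rows:
  moves: [33,0,0,0,0,33,0,0,0,0]

```text
time: 14.78
tool_pos: [557.8, -141.4, 189.2]
tcp_rot: [3.138, 0.0, 1.314]
contact_force: [-0.4, -0.0, 0.2]
grip_width: 80.1
```

```bash
cat > chk.py <<'E'
from h import *
ct=load("top");im=ct["color"].copy();old=np.load("ct17.npy");i0=cv2.imread("pics/top0.png")[:,:,::-1].copy()
def prof(im,ys,x,z):
    P_=np.array([proj(ct,W((x,y,z))) for y in ys],np.float32)
    return cv2.remap(im,P_[None,:,0].copy(),P_[None,:,1].copy(),cv2.INTER_CUBIC)[0].astype(float)
def edges(I,s):
    out=[]
    for (x,z,a,b,ch,sg) in((-28,13,2,22,"b",1),(-22,13,2,22,"b",1),(-28,13,28,46,"b",-1),(-22,13,28,46,"b",-1),(-4,16,-46,-24,"r",-1),(0,16,-46,-24,"r",-1),(-20,40,90,106,"n",-1),(-10,40,90,106,"n",-1)):
        ys=np.arange(a,b,.25)+s;q=prof(I,ys,x,z);v=q[:,2]-q[:,0] if ch=="b" else (q[:,0] if ch=="r" else q[:,0]-q[:,2])
        m=(np.percentile(v,5)+np.percentile(v,95))/2;k=np.where((v[:-1]-m)*(v[1:]-m)<=0)[0]
        out.append(np.median(ys[k]))
    return np.array(out)
e0=edges(i0,0)
print("old-0",(edges(old,143)-e0).round(2));print("new-0",(edges(im,144)-e0).round(2));print("new-old",(edges(im,144)-edges(old,143)).round(2))
for x in(-6,-4,-2,0):print(x,prof(im,range(250,270),x,17.5)[:,1].astype(int).tolist())
cv2.imwrite("pics/t20.png",cv2.resize(im[180:260,235:335,::-1],None,fx=7.5,fy=7.5,interpolation=cv2.INTER_CUBIC))
E
python3 chk.py
```

```text
old-0 [142.5  143.25 142.75 143.25 142.   142.   140.5  142.  ]
new-0 [146.   146.75 146.   146.5  144.   143.75 144.5  145.  ]
new-old [3.5  3.5  3.25 3.25 2.   1.75 4.   3.  ]
-6 [247, 251, 250, 249, 243, 239, 233, 218, 204, 186, 174, 156, 138, 131, 146, 180, 213, 229, 241, 243]
-4 [255, 255, 254, 252, 252, 251, 253, 250, 246, 241, 225, 204, 174, 152, 153, 180, 214, 229, 230, 237]
-2 [255, 255, 255, 255, 255, 255, 255, 255, 255, 255, 252, 228, 200, 173, 162, 175, 203, 228, 233, 232]
0 [255, 255, 255, 255, 255, 255, 255, 254, 255, 255, 255, 239, 203, 169, 153, 161, 184, 210, 232, 237]
```

View pics/t20.png

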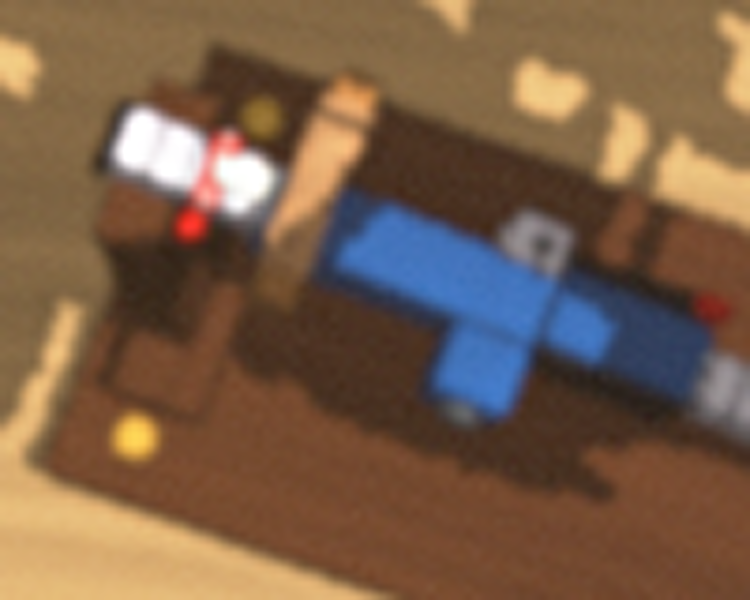

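```bash
python3 go.py 23 138 -17
```

```text
14.8333 [ 26.2   9.9 113.9] [0.1 0.5 0.2] (array([155.90678057,  -3.75385247,  96.0468157 ]), np.float64(-0.18812729575071785))
```

Call:
play_rows:
  moves: [33,35,-1,0,0,33,75,-2,3,0,33,115,-3.5,6,0,33,145,-3.5,10,0,33,155,-3.5,30,0,33,155,-3.5,60,0,33,155,-3.5,85,0,33,155,-3.5,92,0]

```text
time: 15.5
tool_pos: [590.8, 14.4, 92.3]
tcp_rot: [-3.136, 0.001, 1.321]
contact_force: [-1.3, -0.9, 0.2]
grip_width: 80.2
```

Call:
play_rows:
  moves: [33,0,0,0,0,33,0,0,0,0]

```text
time: 15.67
tool_pos: [593.5, 12.7, 96.8]
tcp_rot: [3.14, -0.0, 1.319]
contact_force: [1.2, -0.8, 0.8]
grip_width: 80.3
```

```bash
python3 go.py 3.6 140 -17; python3 leg.py 21 | grep -v "^[ts]"
```

```text
15.6667 [ 22.7 139.6 -13.3] [ 1.2 -0.8  0.8] (array([  1.23367032, -19.12668142,   3.46870904]), np.float64(-0.022409801611956937))
15.6667 TCPcr [ 22.7 139.6 -13.3] F [ 1.2 -0.8  0.8] 80.3
blue low row 235.5 leg s 144.48795524712543
LEG 144.85
```

View pics/s21.png

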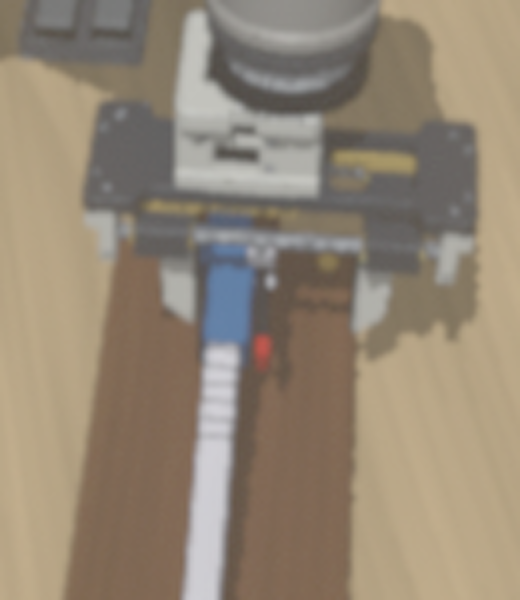

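Call:
play_rows:
  moves: [45,0,-2,4,0,60,0,-5,4,0,75,0,-8,4,0,90,0,-10.5,4,0,105,0,-13,4,0,120,0,-15.5,4,0,135,0,-18,4,0,148,0,-19,4,0]

```text
time: 16.43
tool_pos: [573.9, 17.0, 91.9]
tcp_rot: [-3.141, -0.0, 1.318]
contact_force: [0.3, 0.2, 0.0]
grip_width: 41.0
```

Call:
play_rows:
  moves: [155,0,0,0,0,160,0,0,0,0,160,0,0,0,0]

```text
time: 16.68
tool_pos: [574.1, 16.9, 91.8]
tcp_rot: [-3.141, 0.0, 1.318]
contact_force: [-2.1, -0.4, 1.5]
grip_width: 34.2
```

```bash
python3 go.py 3.6 140 -17; python3 leg.py 22 | grep -v "^[ts]"
```

```text
16.6833 [  2.9 137.7 -18. ] [-2.1 -0.4  1.5] (array([ 1.99860643,  0.66711339, -1.55937637]), np.float64(-0.06265406239202775))
16.6833 TCPcr [  2.9 137.7 -18. ] F [-2.1 -0.4  1.5] 34.2
blue low row 235.5 leg s 144.48795524712543
LEG 144.85
```

View pics/s22.png

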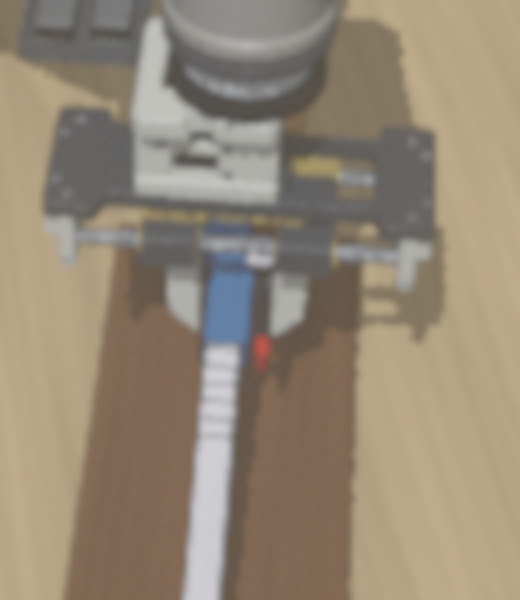

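Leg unmoved. Now I squeeze fully.

Call:
play_rows:
  moves: [200,0,0.5,0,0,255,0,0.5,0,0,255,0,0.5,0,0,255,0,0.5,0,0,255,0,0.5,0,0,255,0,0.5,0,0]

```text
time: 17.28
tool_pos: [572.6, 16.6, 91.6]
tcp_rot: [-3.137, 0.001, 1.318]
contact_force: [-8.8, -1.8, 6.3]
grip_width: 31.0
```

```bash
python3 go.py 3.6 140 -17; python3 leg.py 23 | grep -v "^[ts]"
```

```text
17.2833 [  1.6 137.  -18.1] [-8.8 -1.8  6.3] (array([ 2.64382501,  2.03632227, -1.77420075]), np.float64(-0.06031656084562087))
17.2833 TCPcr [  1.6 137.  -18.1] F [-8.8 -1.8  6.3] 31.0
blue low row 235.5 leg s 144.48795524712543
LEG 144.6
```

View pics/s23.png

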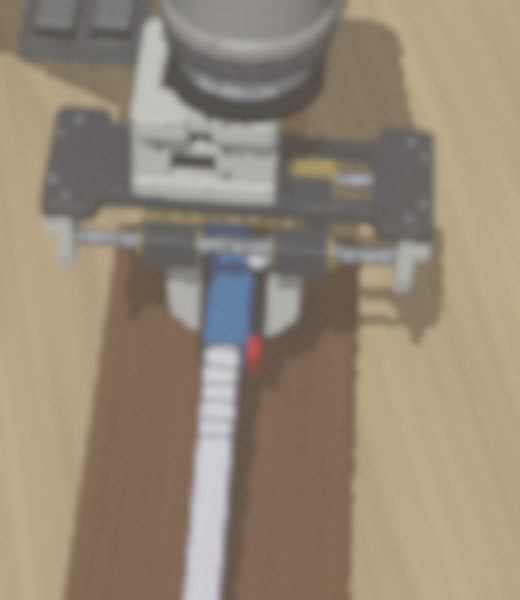

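View pics/t23.png

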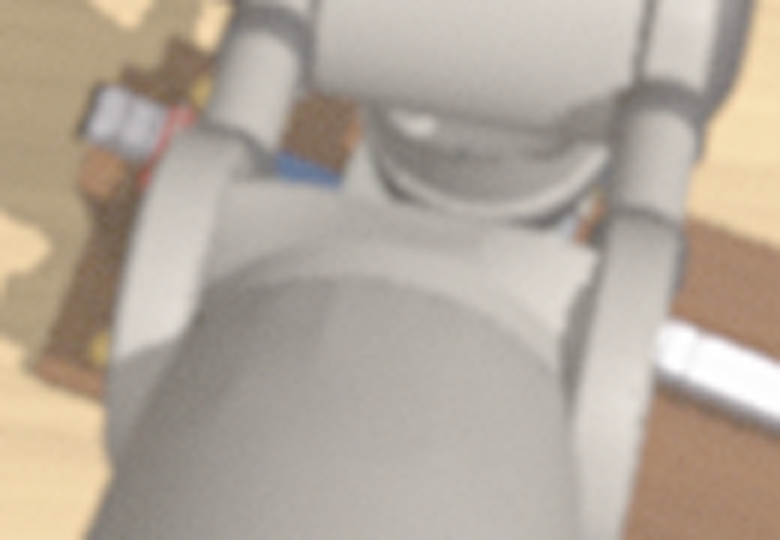

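Call:
play_rows:
  moves: [255,0.3,-0.7,-0.5,0,255,0.5,-1.4,-1,0,255,0.5,-1.4,-1,0,255,0.5,-1.4,-1,0,255,0.5,-1.4,-1,0,255,0.5,-1.4,-1,0]

```text
time: 17.88
tool_pos: [572.7, 16.7, 91.7]
tcp_rot: [-3.139, 0.002, 1.318]
contact_force: [-2.0, -4.5, -4.4]
grip_width: 31.1
```

```bash
python3 go.py 3.6 140 -17; python3 leg.py 24 | grep -v "^[ts]"
```

```text
17.8833 [  1.6 137.1 -18. ] [-2.  -4.5 -4.4] (array([ 2.58401074,  2.03488914, -1.65997077]), np.float64(-0.07966407949555787))
17.8833 TCPcr [  1.6 137.1 -18. ] F [-2.  -4.5 -4.4] 31.1
blue low row 235.5 leg s 144.48795524712543
LEG 144.6
```

View pics/s24.png

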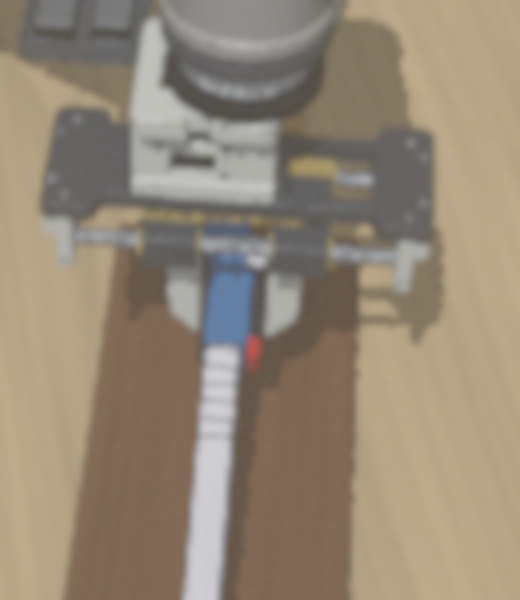

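```bash
python3 - <<'E'
from plant import bot
print(bot.close_job());o=bot.get_obs();print(o["time"],o["grip_width"],o["contact_force"])
E
```

```text
the job is handed in; nothing more can be done
None
the job is handed in; nothing more can be done
```

I pushed the leg up to the red clip's line, squeezed the lever shut and handed in at about 18 s, still gripping the leg and lever together. I did not see the pointer directly after the final squeeze, because the arm covers it there.

**Last checks**
- **Pointer:** before the final squeeze I backed off and checked from above. The pointer's white ended on the clip's index line, within about 0.5 to 1 mm. During the squeeze the leg shifted about 0.25 mm by the side view.
- **Lever:** it lies along the waist in the side view. The finger opening is 31 mm; the scene notes give 33 mm with the lever shut, less about 1 mm of pad give.
- **Forces:** the wrist force was under 10 N at the end, and the highest I read was about 11 N.
- **Clip and other things:** the clip had not moved in any view I could check. I did not measure the other things on the plank again.

**What went wrong on the way**
- **First push:** the fingertips looked about 29 mm higher in the pictures than the stated tool geometry. They rode over the finger rest, and the leg was carried about 90 mm up. I took it back down, went lower and pushed again.
- **First squeeze:** the leg slipped about 1.5 mm downhill as the lever closed. I took the lever as shut, but it was only nearly so. With it in that state I pushed the leg back up to the line, then re-gripped and closed it fully there.

**Disagreement:** the measurements of how far that correction moved the leg do not agree. The side view gave 2.0 mm, and different edges in the top view gave 1.75 to 4 mm. I trusted the direct top view of the pointer against the line.

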